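# Close a tin on the bench tin closer

### The job

Close the filled tin that stands on the bed of the blue bench tin closer: push it along the bed until it is fully home against the half-round stop under the chuck, without lifting or tipping it. Then push the red-handled lever from its rest, past its first click, all the way to its second stop, so that the chuck comes down into the tin and the rolls close in, and leave it there. Leave the other tins and things on the table where they are.

Things in the scene. Friction and masses are not known exactly. Their poses are not given: they have to be found in the camera images.
- tin: The tin to close: round, gold, 100 mm diameter, 32 mm tall, about 240 g, its lid lying in it (rim 4 mm above the lid panel). It stands on the machine's steel bed between the flared rails, 75 to 105 mm short of the seat on the robot's side. Origin: centre of its underside. z is up; being round, its yaw means nothing.
- closer: The blue bench tin closer, fixed: base 295 x 320 mm, its steel bed 45 mm above the table. Origin on the table straight below the chuck; x is the way the tin is fed (away from the robot), y left, z up. A column 110 mm wide, with the motor on top to 425 mm above the table, stands 105 to 215 mm to the right (-y) of the chuck axis, its front 20 mm nearer the robot than the axis.
- seat (a point): Point on the bed below the chuck where the tin's underside centre must come; axes as the closer's. Slippery white rails 14 mm high, 105 mm apart, flaring to 165 mm at the mouth 165 mm before this point, lead the tin to a half-round stop (18 mm high, inner radius 51 mm); against it the tin is centred here within 2 mm. The tin slides with 1 to 3 N.
- chuck_face (a point): Centre of the underside of the chuck, a steel disc 86 mm across and 12 mm thick, 51 mm above the bed at rest; it comes down 22 mm, evenly with the lever, into the tin's rim. The head above it (underside 125 mm, top 200 mm above the table) begins 24 mm before its axis on the robot's side: push the tin with low fingertips, the gripper leaning back to the robot some 20 degrees.
- lever (a joint): Lever angle in rad: 0 at rest (the end nearer the robot), about 0.45 in the first click, 0.90 at the solid second stop. It turns about an upright axis, clockwise from above, away from the robot. A spring plunger holds it in each place: up to 9 N at the grip pushes it over each of the two humps (at 0.22 and 0.67), then it snaps on into the next place by itself. It stays where it is left.
- lever_grip (a point): Middle of the lever's red upright grip: 24 mm diameter, 64 mm tall, from 226 to 290 mm above the table, 135 mm from the pivot, left of the machine's head. Below it is the flat lever arm, 18 mm wide, top 221 mm above the table. Rides with the lever: y points from the pivot out along the arm, x the way the grip goes when pushed over.
- lever_pivot (a point): Point on the lever's upright axis at the height of lever_grip, over the machine's head. Axes as the closer's. At rest the arm points 0.5 rad from +y back towards the robot (-x); at the second stop 0.4 rad from +y forward (+x).
- tin_done: Bystander: a closed round gold tin, 100 mm diameter, 32 mm tall, standing on the table left of the machine under the lever. Origin: centre of its underside.
- empties: Bystander: stack of four empty gold tins, 100 mm diameter, 84 mm tall, left of the mouth of the machine's bed. Origin: centre of its underside.
- club_tin1: Bystander: open oblong gold tin with brown fillets, 104 x 60 x 26 mm, at the left. Origin: centre of its underside.
- club_tin2: Bystander: a second such oblong tin, 104 x 60 x 26 mm, at the left. Origin: centre of its underside.
- scissors: Bystander: scissors with black rings, 200 mm long, lying at the left near the robot. Origin: at their pivot.
- sanitiser: Bystander: white spray bottle with blue head, 70 mm diameter, 190 mm tall, at the far left. Origin: centre of its underside.
- tub: Bystander: white plastic bowl, 150 mm diameter, 50 mm tall, at the left. Origin: centre of its underside.
- lids: Bystander: low stack of gold lids, 102 mm diameter, 24 mm tall, at the right. Origin: centre of its underside.
Things that resemble listed ones, but are neither listed nor needed, are in the scene too. Leave any pink look-alike of the tin alone.

How it is judged:
By the outcome, as a careful person would: the job done as asked, in the order asked, and still so for the second after the job is handed in, with the robot touching nothing.
It also fails if it takes over 51 s, if anything falls off the work surface, if the arm or the gripper's body presses on something with over 40 N, if the wrist force passes 120 N, or if a joint passes its speed limit or range.

### The arm

A 7-joint arm with a two-finger parallel gripper is mounted at the origin on the work surface. World frame = base frame: x ahead of the robot, y to its left, z up, the work surface at z = 0. Lengths are in m, angles in degrees, forces in N, time in s.
With the tool pointing down it reaches from about 0.425 to 1.025 m from the base axis. Payload 9.4 kg.
Tool frame: the origin (TCP) lies at the very end of the fingers, on their centre line; the grasp point (between the pads) lies env.grip_point_offset behind it (env.grip_point_offset is the distance from the TCP to the grasp point, in m); z points along the fingers, y is the line along which they close (so a half turn about z gives the same grasp; the last joint's range is limited). The gripper opens to 93 mm and grips with 3 to 60 N. Pads are 15 mm wide; open, the fingers measure 128 mm over their backs; the gripper's body (75 mm by 188 mm) begins 65 mm behind the grasp point.
Start: joints at [62.126, 34.337, -0.143, 91.639, 0.103, 54.024, -4.572], TCP at [0.289, -0.665, 0.219] pointing down, gripper open.
Joint ranges: [-147.43, 147.43], [-19.82, 112.94], [-74.19, 73.91], [6.32, 146.72], [-59.91, 239.91], [6.04, 106.73], [-150.56, 150.56]. Speed limits (degrees/s): [127.2, 127.2, 172.46, 172.46, 180, 180, 180].

### API

Orientations are given as a 3x3 rotation matrix whose columns are the frame's x, y, z axes.
In Python, from station import env gives the robot as it stands.
- The arm moves only by the tool step_arm, never from a script. Its arguments are lists of equal length, an entry for each row: "travel": the shift along the tool's x, y, z in cm, a list of three; "rotation": the turn, a rotation vector about the tool's x, y, z in degrees, a list of three; "grip": the gripper's target within -1 to 1 (shut at 1, half-way at 0, fully open at -1). In form: {"travel": [[tx, ty, tz], ...], "rotation": [[rx, ry, rz], ...], "grip": [grip, ...]}. A call has 1 to 12 rows; each row shifts and turns the commanded pose from where the row before left it, along the tool's axes as they then stand; what a row does not reach is not made up. A row lasts 1/12 s, in which the tool goes at most 41.7 mm and 7.16 degrees, less where a joint would pass 70% of its speed; a pose out of reach is approached as far as the arm can. A call is refused whole if a number of a shift passes 4.17 or a number of a turn 7.16, either way. A call with a gripper value outside its range is refused whole. The fingers move at their own pace and stop on an object; "grip_force" is the grip in N (left out, the last holds). Time passes only in rows, so rows that do not move let the fingers close. It gives the time, the measured TCP pose, the force, the opening and the grip force at its end, in the units of the state.
- env.read_state(): the state, without advancing time (a new reading comes with each control period).
- env.snapshot(name): name is "scene" or "top" or "wrist"; returns the picture (384x512x3 uint8, blue, green, red); there is no depth.
- env.get_calibration(name): a dict with "fx", "fy", "cx", "cy" (pixels), "position" and "attitude" of the camera in the world. Camera axes: x right, y down, z forward; pixel columns grow to the right and rows downward; lengths in m; the calibration is good to about 2 mm. The wrist camera is an equidistant fisheye: a pixel r from the principal point sees the ray r / f radians off the axis. A picture is of the moment at which its call begins: read the wrist's pose just before it. get_calibration takes no time and is no camera call; for the wrist camera it gives the pose at the moment of the call.
- env.hand_in(): hands the job in; it is judged then, once.
Trained networks look in the newest picture that a camera, given by its name, has taken for a name from the list of things; names that differ only in an ending like _2 or _b are one class to them, and where a whole thing is asked for, a point or a joint stands for the part that bears it (a point fixed in the world has none). Each returns a list of dicts, best first, with "conf" (0 to 1); they miss things now and then, are a little off and sometimes report something else, mostly with a low value. They report only what shows in the picture. A call takes as long as a camera call. They do not tell look-alikes from the thing itself.
- env.find_in(name, camera): "xy" ([column, row] in pixels, amid what is visible of it).
- env.regions_of(name, camera): "mask" (384x512 bool, what is visible of it) and "xy" ([column, row] in pixels, amid what is visible of it).
The state is a dict: "clock": time; "joint_pos": joint angles; "joint_vel": joint speeds; "tau": joint torques, N m; "ee_pos": TCP position; "eef_rot": TCP orientation; "ft_force": force on the tool from outside, world axes, zero at the start; "torque": the same for the moment, N m; "grip_width": opening from 0.0 (shut) to 1.0 (fully open); "gripper_force": force on a finger pad.
Only numpy, scipy, OpenCV 4.12 (cv2) and the standard library are available. Lean on these libraries where they do the work, as an engineer would, in place of code of your own. Each camera call takes 0.05 s, during which the arm holds its last target. There are 200 camera calls.

## Working session

There is one attempt and no reset: what is moved stays moved. The work goes in short steps, Python scripts to look and compute and a tool call to move; the robot and the scene stay as the last step left them, time stands still between calls to the robot, and variables do not carry over. Pictures are saved under pics/ and viewed, at most 10 in all, crops included, and the job is handed in when it is done.

Besides the shell and the picture viewer there is one more tool, called after "Call:" in YAML: its name, and indented under it one key for each argument. step_arm: Moves the arm, as the interface text tells. Its arguments: {"type":"object","properties":{"travel":{"type":"array","items":{"type":"array","items":{"type":"number"}}},"rotation":{"type":"array","items":{"type":"array","items":{"type":"number"}}},"grip":{"type":"array","items":{"type":"number"}},"grip_force":{"type":"number"}},"required":["travel","rotation","grip"]}

```bash
mkdir -p pics; ls
cat > h.py <<'E'
import numpy as np, cv2
from station import env
def ray(cam,uv):
    c=env.get_calibration(cam); R=np.array(c["attitude"]); 
    d=np.array([(uv[0]-c["cx"])/c["fx"],(uv[1]-c["cy"])/c["fy"],1.0])
    if cam=="wrist":
        v=d[:2]; th=np.linalg.norm(v); d=np.r_[np.sin(th)*v/max(th,1e-9),np.cos(th)]
    return np.array(c["position"]),R@d
def atz(cam,uv,z):
    p,d=ray(cam,uv); return p+d*(z-p[2])/d[2]
def proj(cam,P):
    c=env.get_calibration(cam); q=np.array(c["attitude"]).T@(np.array(P)-c["position"])
    if cam=="wrist":
        r=np.hypot(q[0],q[1]); th=np.arctan2(r,q[2]); return np.array([c["cx"]+c["fx"]*th*q[0]/r,c["cy"]+c["fy"]*th*q[1]/r])
    return np.array([c["cx"]+c["fx"]*q[0]/q[2],c["cy"]+c["fy"]*q[1]/q[2]])
E
python3 - <<'E'
from h import *
np.set_printoptions(precision=3,suppress=True)
for n in("scene","top"):
    im=env.snapshot(n); cv2.imwrite(f"pics/{n}.png",im)
    c=env.get_calibration(n); print(n,c)
    for t in("tin","closer","lever","lever_grip","chuck_face","empties","tin_done"):
        try: print(t,[(np.round(d["xy"]),round(d["conf"],2)) for d in env.find_in(t,n)[:4]])
        except Exception as e: print(t,e)
a=np.hstack([cv2.imread("pics/scene.png"),cv2.imread("pics/top.png")]);cv2.imwrite("pics/both.png",cv2.resize(a,(800,300),interpolation=cv2.INTER_AREA))
s=env.read_state();print(s["ee_pos"],s["eef_rot"],s["clock"],env.grip_point_offset)
E
```

```text
pics
scene {'fx': 430.57566367736285, 'fy': 430.57566367736285, 'cx': 252.990540101103, 'cy': 194.05658997381795, 'position': array([1.362, 0.745, 0.881]), 'attitude': array([[-0.617,  0.432, -0.658],
       [ 0.787,  0.314, -0.531],
       [-0.023, -0.846, -0.533]])}
tin [(array([211., 170.]), 0.85), (array([218., 201.]), 0.52), (array([238., 188.]), 0.5)]
closer [(array([165., 194.]), 0.65), (array([247., 250.]), 0.55)]
lever [(array([228., 176.]), 0.88)]
lever_grip [(array([229., 179.]), 0.64), (array([245., 251.]), 0.34)]
chuck_face [(array([420., 278.]), 0.58), (array([214., 205.]), 0.52)]
empties [(array([265., 216.]), 0.94)]
tin_done [(array([244., 249.]), 0.61), (array([221., 203.]), 0.39), (array([361., 276.]), 0.31)]
top {'fx': 358.43628909972085, 'fy': 358.43628909972085, 'cx': 249.0302569571306, 'cy': 186.79136468989114, 'position': array([ 0.358, -0.008,  1.597]), 'attitude': array([[ 0.029, -0.997,  0.073],
       [-0.999, -0.028,  0.019],
       [-0.017, -0.073, -0.997]])}
tin [(array([338., 240.]), 0.88), (array([301., 232.]), 0.64), (array([291., 189.]), 0.6)]
closer [(array([311., 163.]), 0.8), (array([273., 170.]), 0.43)]
lever [(array([271., 168.]), 0.68)]
lever_grip [(array([289., 174.]), 0.62), (array([270., 171.]), 0.53), (array([179., 223.]), 0.34)]
chuck_face [(array([286., 175.]), 0.51)]
empties [(array([252., 199.]), 0.66)]
tin_done [(array([243., 168.]), 0.66)]
[ 0.289 -0.665  0.219] [[ 0.917  0.398 -0.   ]
 [ 0.398 -0.917 -0.   ]
 [-0.     0.    -1.   ]] 0.8 0.0188
```

View pics/scene.png

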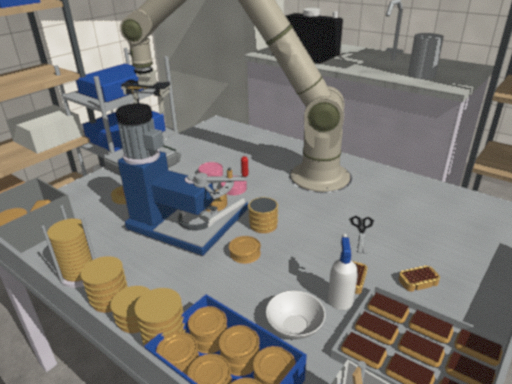

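View pics/top.png

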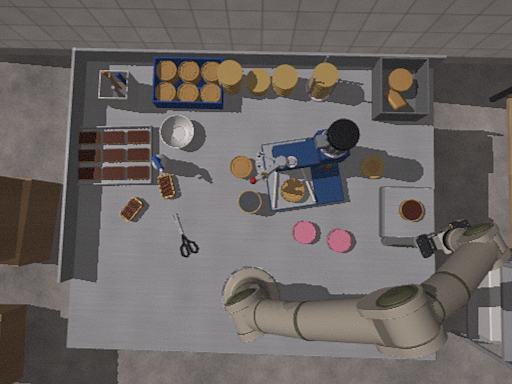

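The scene picture shows the blue closer around (185,195), its red grip at (245,165) and pink look-alikes near (210,170) and (238,187). In the top picture, the candidates for the tin are the gold one on the bed at (292,189), pink ones at (304,232) and (339,240), the empties at (250,202) and the closed tin at (241,167). I choose the gold one on the bed at (292,189) and check it in a close crop.

Run:
```python
from h import *
np.set_printoptions(precision=3,suppress=True)
a=cv2.imread("pics/top.png")[115:230,225:375]; b=cv2.imread("pics/scene.png")[95:265,105:290]
a=cv2.resize(a,None,fx=4,fy=4,interpolation=cv2.INTER_CUBIC); b=cv2.resize(b,None,fx=2.7,fy=2.7,interpolation=cv2.INTER_CUBIC)
cv2.imwrite("pics/c1.png",a);cv2.imwrite("pics/c2.png",cv2.resize(b,(740,590)) if 0 else b)
print(a.shape,b.shape)
```

```text
(460, 600, 3) (459, 500, 3)
```

View pics/c1.png

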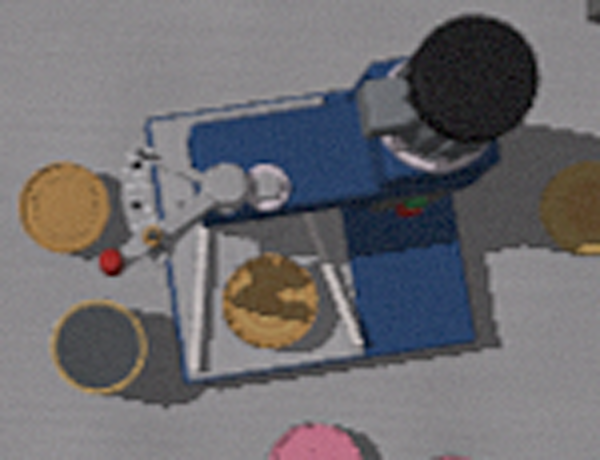

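View pics/c2.png

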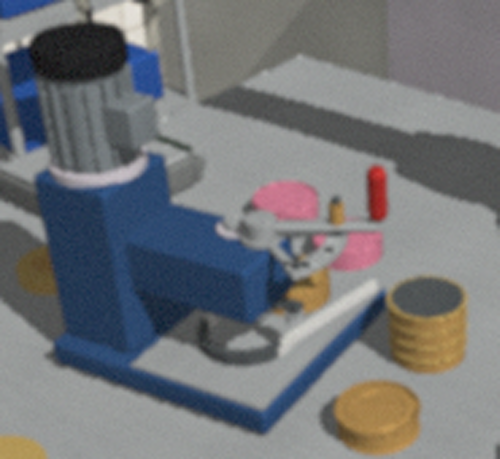

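The crop shows the gold tin on the bed at crop (270,300), which is full-image (292.5,190). The red grip top is at crop (110,260) and the pivot disc at (225,186). The near base corners are at (188,382) and (473,343). Both pink tins are off the bed.

Run:
```python
from h import *
np.set_printoptions(precision=4,suppress=True)
f=lambda u,v:np.array([225+(u+.5)/4-.5,115+(v+.5)/4-.5])
g=lambda u,v:np.array([105+u/2.7,95+v/2.7])
nl,nr,fl=[atz("top",f(*p),.04) for p in((188,382),(473,343),(148,120))]
print("corners",nl,nr,fl,np.linalg.norm(nr-nl),np.linalg.norm(fl-nl))
e=nr-nl; print("yaw from near edge",np.degrees(np.arctan2(e[0],-e[1])), "left edge",np.degrees(np.arctan2(*(fl-nl)[[1,0]])))
print("tin",atz("top",f(270,300),.077))
print("grip top",atz("top",f(111,257),.29),atz("scene",g(377,168),.29))
print("pivot disc",[atz("top",f(225,186),z) for z in(.22,.24,.26)],atz("scene",g(258,217),.24))
# tin mask
env.snapshot("top")
for d in env.regions_of("tin","top"):
    m=d["mask"];ys,xs=np.nonzero(m);print(d["conf"],d["xy"],m.sum(),xs.min(),xs.max(),ys.min(),ys.max(),atz("top",d["xy"],.077))
# gold segmentation around tin for circle fit
im=cv2.imread("pics/top.png");hsv=cv2.cvtColor(im,cv2.COLOR_BGR2HSV)
m=((hsv[...,0]<30)&(hsv[...,0]>8)&(hsv[...,1]>90))
mm=np.zeros_like(m);mm[175:205,278:308]=m[175:205,278:308]
ys,xs=np.nonzero(mm);print(xs.min(),xs.max(),ys.min(),ys.max(),cv2.minEnclosingCircle(np.c_[xs,ys].astype(np.float32)))
r=(hsv[...,1]>150)&((hsv[...,0]<8)|(hsv[...,0]>172));r[:, :240]=0;r[:,265:]=0;r[:165]=0;r[195:]=0
ys,xs=np.nonzero(r);print("red",xs.mean(),ys.mean(),len(xs),atz("top",(xs.mean(),ys.mean()),.28))
```

```text
corners [ 0.3732 -0.0791  0.04  ] [ 0.4241 -0.3858  0.04  ] [ 0.6589 -0.0282  0.04  ] 0.3108924623639291 0.2901690659543012
yaw from near edge 9.429525276570525 left edge 10.090741370876511
tin [ 0.4621 -0.1621  0.077 ]
grip top [0.4829 0.0055 0.29  ] [0.4843 0.0085 0.29  ]
pivot disc [array([ 0.5615, -0.102 ,  0.22  ]), array([ 0.5586, -0.1006,  0.24  ]), array([ 0.5556, -0.0993,  0.26  ])] [ 0.58   -0.0873  0.24  ]
0.72 [292.1, 189.4] 454 281 304 178 201 [ 0.463 -0.162  0.077]
0.66 [337.2, 237.7] 410 327 350 230 251 [ 0.2655 -0.3547  0.077 ]
0.58 [265.9, 169.6] 199 251 285 157 182 [ 0.5445 -0.0488  0.077 ]
0.57 [301.8, 232.6] 451 292 315 221 243 [ 0.2823 -0.2063  0.077 ]
281 304 178 201 ((292.1485595703125, 189.88339233398438), 11.884410858154297)
red 252.19230769230768 180.1153846153846 26 [0.4793 0.0061 0.28  ]
```

Call:
step_arm:
  travel:
    - [0,0,0]
    - [0,0,0]
    - [1.07,-2.59,0.1]
    - [1.07,-2.59,0.1]
    - [1.07,-2.59,0.1]
    - [1.07,-2.59,0.1]
    - [1.07,-2.59,0.1]
    - [1.07,-2.59,0.1]
    - [1.07,-2.59,0.1]
    - [1.07,-2.59,0.1]
    - [1.07,-2.59,0.1]
    - [1.07,-2.59,0.1]
  rotation:
    - [0,0,6.85]
    - [0,0,6.85]
    - [0,0,0]
    - [0,0,0]
    - [0,0,0]
    - [0,0,0]
    - [0,0,0]
    - [0,0,0]
    - [0,0,0]
    - [0,0,0]
    - [0,0,0]
    - [0,0,0]
  grip: [0.36,0.36,0.36,0.36,0.36,0.36,0.36,0.36,0.36,0.36,0.36,0.36]

```text
clock: 1.9
ee_pos: [0.3505, -0.3903, 0.2088]
eef_rot: [[0.985, 0.17, 0.0], [0.17, -0.985, -0.0], [0.0, 0.0, -1.0]]
ft_force: [-0.2, -0.1, -0.9]
grip_width: 0.323
gripper_force: 0.0
```

Call:
step_arm:
  travel:
    - [1.07,-2.59,0.1]
    - [1.07,-2.59,0.1]
    - [1.07,-2.59,0.1]
    - [1.07,-2.59,0.1]
    - [1.07,-2.59,0.1]
    - [1.07,-2.59,0.1]
    - [1.07,-2.59,0.1]
    - [1.07,-2.59,0.1]
    - [0,0,0]
    - [0,0,0]
    - [0,0,0]
    - [0,0,0]
  rotation:
    - [0,0,0]
    - [0,0,0]
    - [0,0,0]
    - [0,0,0]
    - [0,0,0]
    - [0,0,0]
    - [0,0,0]
    - [0,0,0]
    - [0,5,0]
    - [0,5,0]
    - [0,5,0]
    - [0,5,0]
  grip: [0.36,0.36,0.36,0.36,0.36,0.36,0.36,0.36,0.36,0.36,0.36,0.36]

```text
clock: 2.9
ee_pos: [0.3993, -0.1714, 0.2005]
eef_rot: [[0.934, 0.173, 0.312], [0.164, -0.985, 0.056], [0.317, -0.001, -0.948]]
ft_force: [0.4, -0.3, -0.1]
grip_width: 0.32
gripper_force: 0.0
```

Call:
step_arm:
  travel:
    - [0,0,0]
    - [0,0,0]
  rotation:
    - [0,0,0]
    - [0,0,0]
  grip: [0.36,0.36]

```text
clock: 3.07
ee_pos: [0.3991, -0.1732, 0.2003]
eef_rot: [[0.937, 0.167, 0.308], [0.158, -0.986, 0.056], [0.313, -0.004, -0.95]]
ft_force: [0.3, -0.4, -0.9]
grip_width: 0.32
gripper_force: 0.0
```

Run:
```python
from h import *
np.set_printoptions(precision=3,suppress=True)
im=env.snapshot("wrist");cv2.imwrite("pics/w1.png",im)
print(env.read_state()["joint_pos"],env.get_calibration("wrist"))
for t in("tin","lever_grip"):
  for d in env.regions_of(t,"wrist"):
    ys,xs=np.nonzero(d["mask"]);print(t,d["conf"],d["xy"],xs.min(),xs.max(),ys.min(),ys.max(),atz("wrist",d["xy"],.076))
```

```text
[ 38.784  13.49  -18.183 138.758 -23.028  13.906 -36.952] {'fx': 297.3186396354542, 'fy': 297.3186396354542, 'cx': 257.90893445618036, 'cy': 193.18725694566214, 'position': array([ 0.426, -0.168,  0.384]), 'attitude': array([[ 0.17 , -0.985,  0.018],
       [-0.985, -0.17 ,  0.007],
       [-0.004, -0.019, -1.   ]])}
tin 0.97 [256.5, 163.0] 212 307 118 212 [ 0.463 -0.159  0.076]
tin 0.65 [271.7, 330.5] 243 297 275 350 [ 0.285 -0.206  0.076]
lever_grip 0.94 [79.5, 45.7] 0 225 0 94 [0.585 0.103 0.076]
```

View pics/w1.png

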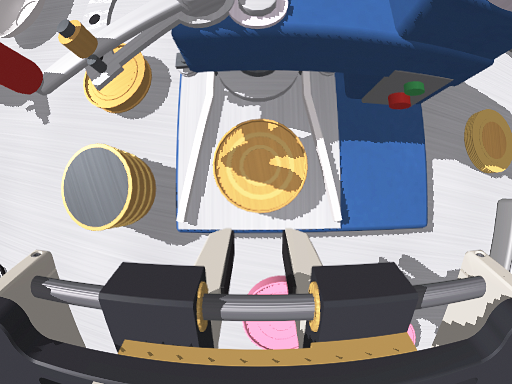

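The wrist picture shows the gold tin at (260,165) between the rails, with the fingertips at (228,235) and (290,235) centred on it. I lower the fingertips behind it.

Call:
step_arm:
  travel:
    - [-0.45,0,1.36]
    - [-0.45,0,1.36]
    - [-0.45,0,1.36]
    - [-0.45,0,1.36]
    - [-0.45,0,1.36]
    - [-0.45,0,1.36]
    - [-0.45,0,1.36]
    - [-0.45,0,1.36]
    - [-0.45,0,1.36]
    - [-0.45,0,1.3]
    - [0,0,0]
    - [0,0,0]
  rotation:
    - [0,0.5,0]
    - [0,0.5,0]
    - [0,0.5,0]
    - [0,0.5,0]
    - [0,0,0]
    - [0,0,0]
    - [0,0,0]
    - [0,0,0]
    - [0,0,0]
    - [0,0,0]
    - [0,0,0]
    - [0,0,0]
  grip: [0.36,0.36,0.36,0.36,0.36,0.36,0.36,0.36,0.36,0.36,0.36,0.36]

```text
clock: 4.22
ee_pos: [0.41, -0.1833, 0.1203]
eef_rot: [[0.942, 0.185, 0.28], [0.163, -0.981, 0.1], [0.293, -0.049, -0.955]]
ft_force: [-0.3, -0.2, 0.4]
grip_width: 0.324
gripper_force: 0.0
```

Run:
```python
from h import *
np.set_printoptions(precision=3,suppress=True)
s=env.read_state();print(s["joint_pos"],s["ee_pos"],s["eef_rot"],s["ft_force"])
im=env.snapshot("wrist");cv2.imwrite("pics/w2.png",im)
for d in env.regions_of("tin","wrist")[:1]:
    ys,xs=np.nonzero(d["mask"]);print(d["conf"],d["xy"],xs.min(),xs.max(),ys.min(),ys.max(),atz("wrist",d["xy"],.076))
```

```text
[ 37.865  24.894 -15.867 140.271 -59.839   6.113   3.524] [ 0.41  -0.183  0.12 ] [[ 0.942  0.185  0.28 ]
 [ 0.163 -0.981  0.1  ]
 [ 0.293 -0.049 -0.955]] [-0.309 -0.179  0.362]
0.86 [247.7, 163.6] 186 313 101 228 [ 0.459 -0.163  0.076]
```

View pics/w2.png

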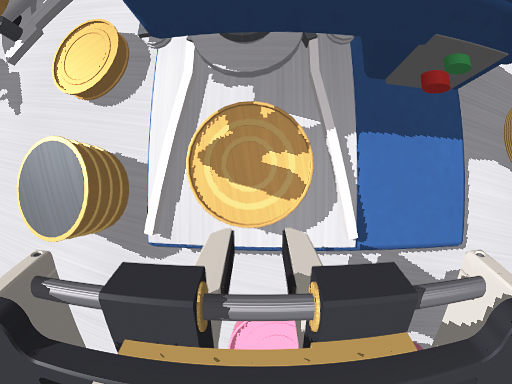

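The wrist picture shows the tin at (250,163) and the fingertips behind it at (228,235) and (290,235). Joints 5 and 6 sit on their limits, so the wrist has to go to its other branch (joint 5 near 180°). I'll fit the kinematics to plan that.

```bash
cat > kin.py <<'E'
import numpy as np, itertools
from scipy.spatial.transform import Rotation as Ro
D=[([62.126,34.337,-.143,91.639,.103,54.024,-4.572],[.289,-.665,.219],[[.917,.398,0],[.398,-.917,0],[0,0,-1]]),
([38.784,13.49,-18.183,138.758,-23.028,13.906,-36.952],[.3991,-.1732,.2003],[[.937,.167,.308],[.158,-.986,.056],[.313,-.004,-.95]]),
([37.865,24.894,-15.867,140.271,-59.839,6.113,3.524],[.41,-.1833,.1203],[[.942,.185,.28],[.163,-.981,.1],[.293,-.049,-.955]])]
def chain(q,s):
    R=np.eye(3);o=[]
    for i,a in enumerate(q):
        R=R@Ro.from_euler("zyzyzyz"[i],s[i]*a,degrees=True).as_matrix(); o.append(R)
    return o
E
python3 - <<'E'
from kin import *
np.set_printoptions(precision=4,suppress=True)
best=[]
for s in itertools.product((1,-1),repeat=7):
    # fixed base yaw b0 and tool yaw t0
    for t0 in range(-180,180,15):
        T=Ro.from_euler("z",t0,degrees=True).as_matrix()
        C=[np.array(R)@(chain(q,s)[-1]@T).T for q,p,R in D]
        # base correction must be a common z-rotation
        e=sum(np.linalg.norm(C[0]-c) for c in C[1:]); best.append((e,s,t0,np.degrees(np.arctan2(C[0][1,0],C[0][0,0])),C[0][2,2]))
best.sort(key=lambda b:b[0]);print(*best[:4],sep="\n")
e,s,t0,b0,_=best[0];B=Ro.from_euler("z",b0,degrees=True).as_matrix()
A=[];y=[]
for q,p,R in D:
    o=[B@r for r in chain(q,s)]
    A.append(np.c_[[0,0,1],o[1][:,2],o[2][:,0],o[3][:,0],o[3][:,2],o[6][:,2],o[5][:,0]]);y.append(p)
A=np.vstack(A);y=np.hstack(y)
for cols in([0,1,4,5],[0,1,2,3,4,5],[0,1,4,5,6],range(7)):
    x,r,_,sv=np.linalg.lstsq(A[:,list(cols)],y,rcond=None);print(list(cols),x,"res",A[:,list(cols)]@x-y)
E
```

```text
(np.float64(0.003730410493502197), (-1, 1, -1, 1, -1, 1, -1), 90, np.float64(-0.01858670214816294), np.float64(0.9999999988924244))
(np.float64(0.003730410493502223), (-1, -1, -1, -1, -1, -1, -1), -90, np.float64(179.98141329785187), np.float64(0.9999999988924244))
(np.float64(0.227950281208602), (-1, 1, -1, 1, -1, 1, -1), 75, np.float64(-15.018586702148145), np.float64(0.9999999988924244))
(np.float64(0.227950281208602), (-1, -1, -1, -1, -1, -1, -1), -105, np.float64(164.98141329785184), np.float64(0.9999999988924244))
[0, 1, 4, 5] [0.0526 0.7194 0.4119 0.1953] res [ 0.0572  0.012  -0.0096 -0.0159  0.0332  0.0051  0.0039  0.0146  0.0045]
[0, 1, 2, 3, 4, 5] [ 0.0379  0.536   0.0992 -0.0343  0.3936  0.0022] res [ 0.0499  0.0264 -0.0001  0.0013  0.0059  0.0057 -0.0016 -0.0031 -0.0057]
[0, 1, 4, 5, 6] [ 0.1514  0.6378  0.4033  0.2302 -0.0426] res [ 0.0525  0.0212 -0.0081  0.0058  0.0185  0.0068 -0.0105 -0.003   0.0013]
[0, 1, 2, 3, 4, 5, 6] [ 0.0143  0.5061  0.1335 -0.0366  0.3942 -0.0641  0.0133] res [ 0.0499  0.0264 -0.0001 -0.0003  0.0033  0.0063 -0.0002 -0.0008 -0.0062]
```

Call:
step_arm:
  travel:
    - [0.5,-0.1,-2.3]
    - [0.5,-0.1,-2.3]
    - [0.5,-0.1,-2.3]
    - [0.5,-0.1,-2.3]
    - [0,0,0]
  rotation:
    - [0,0,0]
    - [0,0,0]
    - [0,0,0]
    - [0,0,0]
    - [0,0,0]
  grip: [0.36,0.36,0.36,0.36,0.36]

```text
clock: 4.73
ee_pos: [0.4028, -0.1861, 0.2184]
eef_rot: [[0.94, 0.185, 0.286], [0.164, -0.982, 0.097], [0.298, -0.045, -0.953]]
ft_force: [0.4, -0.6, -0.1]
grip_width: 0.318
gripper_force: 0.0
```

```bash
cat > rec.py <<'E'
from station import env; import json
s=env.read_state(); json.dump([list(map(float,s["joint_pos"])),list(map(float,s["ee_pos"])),[list(map(float,r)) for r in s["eef_rot"]]],open("data.jsonl","a")); open("data.jsonl","a").write("\n"); print([round(float(x),1) for x in s["joint_pos"]],s["ee_pos"],s["clock"])
E
python3 rec.py
```

```text
[17.1, 12.2, 12.0, 136.1, -39.1, 24.8, -16.4] [ 0.40279786 -0.18606619  0.21843477] 4.7333
```

Call:
step_arm:
  travel:
    - [0,1.5,-2.3]
    - [0,1.5,-2.3]
    - [0,1.5,-2.3]
    - [0,1.5,0]
    - [0,0,0]
  rotation:
    - [5,-5,0]
    - [5,-5,0]
    - [5,-5,0]
    - [0,-5,0]
    - [0,0,0]
  grip: [0.36,0.36,0.36,0.36,0.36]

```text
clock: 5.15
ee_pos: [0.4083, -0.2457, 0.2607]
eef_rot: [[0.972, 0.226, -0.059], [0.233, -0.938, 0.255], [0.002, -0.262, -0.965]]
ft_force: [0.6, 0.1, -0.2]
grip_width: 0.318
gripper_force: 0.0
```

```bash
python3 rec.py
```

```text
[16.4, 20.5, 20.9, 114.7, -19.7, 59.5, -27.6] [ 0.40826899 -0.24572279  0.26068147] 5.15
```

Call:
step_arm:
  travel:
    - [0,1.5,0]
    - [0,1.5,0]
    - [0,1.5,0]
    - [0,1.5,0]
    - [0,0,0]
  rotation:
    - [-5,0,5]
    - [-5,0,5]
    - [-5,0,5]
    - [0,-5,5]
    - [0,0,0]
  grip: [0.36,0.36,0.36,0.36,0.36]

```text
clock: 5.57
ee_pos: [0.4123, -0.3015, 0.2522]
eef_rot: [[0.986, -0.114, -0.12], [-0.114, -0.993, 0.007], [-0.12, 0.007, -0.993]]
ft_force: [1.3, 0.5, -0.1]
grip_width: 0.321
gripper_force: 0.0
```

```bash
python3 rec.py
python3 - <<'E'
from kin import *
import json
np.set_printoptions(precision=4,suppress=True)
D+=[json.loads(l) for l in open("data.jsonl")]
s=(-1,1,-1,1,-1,1,-1)
A=[];y=[]
for q,p,R in D:
    o=chain(q,s)
    A.append(np.c_[[0,0,1],o[0][:,1],o[2][:,1],o[4][:,1],o[2][:,2],o[2][:,0],o[4][:,2],o[4][:,0],o[5][:,0],o[5][:,2]]);y.append(p)
    print(np.abs(chain(q,s)[-1]@Ro.from_euler("z",90,degrees=True).as_matrix()-R).max())
A=np.vstack(A);y=np.hstack(y)
x,r,k,sv=np.linalg.lstsq(A,y,rcond=None);print(x,k,sv,"res",np.abs(A@x-y).max())
E
```

```text
[5.3, 22.0, 31.2, 114.6, -9.5, 52.6, -55.2] [ 0.41232788 -0.3015386   0.25224785] 5.5667
0.0004383255987948087
0.0024867283798845063
0.00046750927847183377
4.163336342344337e-16
6.106226635438361e-16
4.440892098500626e-16
[ 0.2823 -0.0308 -0.0261 -0.      0.6484 -0.0008  0.4427 -0.0002  0.0005
  0.3394] 10 [4.8292 4.427  3.8439 0.8662 0.8161 0.7002 0.4989 0.293  0.2021 0.1521] res 0.0005790798233650252
```

```bash
cat > ik.py <<'E'
from kin import *
from scipy.optimize import least_squares
s=(-1,1,-1,1,-1,1,-1); T=Ro.from_euler("z",90,degrees=True).as_matrix()
L=np.array([[-147.43,147.43],[-19.82,112.94],[-74.19,73.91],[6.32,146.72],[-59.91,239.91],[6.04,106.73],[-150.56,150.56]])
def fk(q):
    o=chain(q,s)
    p=.2823*np.array([0,0,1])-.0308*o[0][:,1]-.0261*o[2][:,1]+.6484*o[2][:,2]+.4427*o[4][:,2]+.3394*o[5][:,2]
    return p,o[-1]@T
def ik(p,R,q0,reg=1e-4):
    def f(q):
        P,M=fk(q); return np.r_[(P-p)*10,Ro.from_matrix(M.T@R).as_rotvec()*3,reg*(q-q0)]
    r=least_squares(f,np.clip(q0,L[:,0]+.1,L[:,1]-.1),bounds=(L[:,0],L[:,1]),x_scale=30.)
    P,M=fk(r.x);return r.x,np.linalg.norm(P-p),np.degrees(np.linalg.norm(Ro.from_matrix(M.T@R).as_rotvec()))
def pose(yaw,tilt,flip):  # tool z = down, leaning back by tilt; closer yaw
    c,sn=np.cos(np.radians(yaw)),np.sin(np.radians(yaw));ex=np.array([c,sn,0]);ey=np.array([-sn,c,0]);ez=np.array([0,0,1.])
    t=np.radians(tilt);z=np.sin(t)*ex-np.cos(t)*ez; y=-ey if not flip else ey
    return np.c_[np.cross(y,z),y,z]
E
python3 - <<'E'
from ik import *
np.set_printoptions(precision=1,suppress=True)
ex=np.array([np.cos(np.radians(9.8)),np.sin(np.radians(9.8)),0])
rng=np.random.default_rng(0)
for flip in(0,1):
  for tilt in(12,20):
    for d in(-.07,.04):
      p=np.array([.463,-.160,0])+d*ex; p[2]=.058
      sols=[]
      for k in range(25):
        q0=rng.uniform(L[:,0]*.8+L[:,1]*.2,L[:,0]*.2+L[:,1]*.8); q,e,a=ik(p,pose(9.8,tilt,flip),q0)
        if e<1e-3 and a<.5:
            m=np.minimum(q-L[:,0],L[:,1]-q).min(); sols.append((m,q))
      sols.sort(key=lambda t:-t[0]);print(flip,tilt,d,len(sols),*[(round(m,1),q) for m,q in sols[:3]],sep="  ")
E
```

```text
0  12  -0.07  6  (np.float64(1.4), array([ 24.4,  31.9,  -5.2, 144.5, 205.4,   7.5,  94.5]))  (np.float64(0.7), array([ 26.5,  32. ,  -8.2, 144.4, 193.7,   6.7, 105.9]))  (np.float64(0.4), array([ 33. ,  32.4, -17.4, 143.9, 148.8,   6.7, 150.1]))
0  12  0.04  5  (np.float64(5.5), array([  32.7,   35.7,  -26.9,  132. ,   70.7,   11.6, -137.6]))  (np.float64(4.8), array([  49.8,   43.8,  -53.8,  130.9,   79.5,   30.7, -145.8]))  (np.float64(0.0), array([  26. ,   34.4,  -17.3,  132.4,   58.3,    6. , -125.3]))
0  20  -0.07  0
0  20  0.04  2  (np.float64(3.8), array([ 28.3,  35.1, -17.1, 137.7, 172.8,   9.9, 122.8]))  (np.float64(0.0), array([  2.1,  36.8,  21.1, 139.5, 239.9,  25. ,  56.1]))
1  12  -0.07  24  (np.float64(4.6), array([ 61.4,  44.5, -62. , 142.1,  91. ,  33.7,  24.8]))  (np.float64(3.9), array([ 49.8,  36.7, -42.1, 142.8, 100.1,  18.7,  17.2]))  (np.float64(3.9), array([ 49.6,  36.7, -41.8, 142.8, 100.2,  18.5,  17.1]))
1  12  0.04  22  (np.float64(15.9), array([ 51.7,  45.4, -57.4, 130.8,  80.1,  33.7,  33.8]))  (np.float64(15.8), array([ 50.5,  44.4, -55.1, 130.9,  79.7,  31.8,  34. ]))  (np.float64(15.7), array([ 48.5,  42.8, -51.6, 131. ,  79.1,  28.9,  34.5]))
1  20  -0.07  23  (np.float64(0.0), array([ 69.7,  53. , -74.2, 146.7, 104. ,  43.4,  14.8]))  (np.float64(0.0), array([ 69.7,  53. , -74.2, 146.7, 104. ,  43.4,  14.8]))  (np.float64(0.0), array([ 69.7,  53. , -74.2, 146.7, 104. ,  43.4,  14.8]))
1  20  0.04  22  (np.float64(10.8), array([ 57.2,  49. , -63.4, 135.9, 100. ,  35.4,  17.3]))  (np.float64(10.6), array([ 54.3,  46. , -57.6, 136.1, 102.5,  30.3,  14.5]))  (np.float64(10.5), array([ 52.6,  44.5, -54.3, 136.2, 104.3,  27.7,  12.5]))
```

```bash
cat >> ik.py <<'E'
def jac(q):
    J=np.zeros((6,7));p,R=fk(q)
    for i in range(7):
        d=q.copy();d[i]+=.01;P,M=fk(d);J[:3,i]=(P-p)/.01;J[3:,i]=Ro.from_matrix(M@R.T).as_rotvec()/.01
    return J
def follow(q,p,R,n=6):  # min-norm clipped DLS
    for _ in range(n):
        P,M=fk(q);e=np.r_[p-P,Ro.from_matrix(R@M.T).as_rotvec()];J=jac(q)
        q=np.clip(q+J.T@np.linalg.solve(J@J.T+1e-9*np.eye(6),e),L[:,0],L[:,1])
    P,M=fk(q);return q,np.linalg.norm(P-p),np.degrees(np.linalg.norm(Ro.from_matrix(R@M.T).as_rotvec()))
E
python3 - <<'E'
from ik import *
np.set_printoptions(precision=1,suppress=True)
q=np.array([5.3,22.0,31.2,114.6,-9.5,52.6,-55.2])
P0,R0=fk(q);print(P0)
ex=np.array([np.cos(np.radians(9.8)),np.sin(np.radians(9.8)),0])
p=np.array([.463,-.160,0])-.068*ex
for z,j5 in((.30,100),(.30,160),(.2,100)):
    p[2]=z
    for seed in([45,25,-35,125,j5,25,20],[20,20,10,125,j5,25,20],[40,20,-20,125,j5,25,60]):
        qb,e,a=ik(p,pose(9.8,10,1),np.array(seed,float),1e-3);print(z,qb,e*1000,a)
        # joint interpolation executed by min-norm follower
        qq=q.copy();mx=0
        for t in np.linspace(0,1,41)[1:]:
            P,R=fk(q+(qb-q)*t);qq,e1,a1=follow(qq,P,R);mx=max(mx,e1*1000+a1)
        zz=[fk(q+(qb-q)*t)[0] for t in(.25,.5,.75)]
        print("   follow end",qq,mx,"mid",np.round(zz,2).tolist())
E
```

```text
[ 0.4 -0.3  0.3]
0.3 [ 82.7  15.  -74.2 124.6  16.4  42.9  98.7] 0.6380631564316559 0.10701537660060347
   follow end [ 38.7   5.4 -20.6 126.4  -4.2  39.8 121.1] 4.99837988738971e-13 mid [[0.4, -0.27, 0.23], [0.39, -0.24, 0.24], [0.39, -0.21, 0.26]]
0.3 [ 33.8   5.  -15.4 126.7  -5.1  39.8 122. ] 0.25425663682292055 0.15691590643267814
   follow end [ 33.1   5.  -14.6 126.7  -5.2  39.8 122.1] 6.036288330474161e-13 mid [[0.41, -0.27, 0.26], [0.41, -0.24, 0.27], [0.4, -0.21, 0.28]]
0.3 [ 82.7  15.  -74.2 124.6  16.3  42.8  98.8] 0.4906724615017036 0.0789462290866688
   follow end [ 38.7   5.4 -20.6 126.4  -4.2  39.8 121.2] 3.8443796031630656e-13 mid [[0.4, -0.27, 0.23], [0.39, -0.24, 0.24], [0.39, -0.21, 0.26]]
0.3 [ 82.6  15.  -74.2 124.6  16.5  42.9  98.6] 0.8181667574348768 0.13606816484404738
   follow end [ 38.7   5.5 -20.7 126.4  -4.1  39.8 121. ] 5.561353445765554e-13 mid [[0.4, -0.27, 0.23], [0.39, -0.24, 0.24], [0.39, -0.21, 0.26]]
0.3 [ 43.6   5.8 -26.  126.2  -3.   39.9 119.7] 0.3546929186505385 0.19124312555869236
   follow end [ 33.8   5.1 -15.4 126.6  -5.   39.8 121.9] 4.
[... 325 characters left out ...]
[ 74.1  28.6 -74.2 132.6  44.8  36.9  68.2] 0.38786662930102833 0.07288567809866087
   follow end [ 48.4  16.1 -35.3 133.8  12.6  24.2 103.5] 6.265821347177388e-13 mid [[0.38, -0.28, 0.19], [0.36, -0.25, 0.16], [0.37, -0.21, 0.16]]
0.2 [ 68.8  23.7 -64.  132.9  36.6  31.5  77.6] 0.5092739189432691 0.10368577625786451
   follow end [ 47.2  15.9 -33.9 133.9  11.7  24.  104.5] 6.249562417426414e-13 mid [[0.39, -0.28, 0.2], [0.38, -0.26, 0.18], [0.38, -0.22, 0.18]]
0.2 [ 69.6  24.3 -65.4 132.8  37.6  32.1  76.4] 0.31217181501148555 0.06053422327252164
   follow end [ 47.5  16.  -34.1 133.9  11.7  24.1 104.6] 5.851380829312039e-13 mid [[0.38, -0.28, 0.2], [0.37, -0.26, 0.18], [0.38, -0.22, 0.17]]
```

Run:
```python
from ik import *
np.set_printoptions(precision=1,suppress=True)
q=np.array([5.3,22.0,31.2,114.6,-9.5,52.6,-55.2])
ex=np.array([np.cos(np.radians(9.8)),np.sin(np.radians(9.8)),0]);t0=np.array([.463,-.160,0])
def go(q,p,R,n,rv=None):
    P0,R0=fk(q);w=rv if rv is not None else Ro.from_matrix(R@R0.T).as_rotvec();j=0
    for t in np.linspace(0,1,n+1)[1:]:
        qn,e,a=follow(q,P0+(p-P0)*t,Ro.from_rotvec(w*t).as_matrix()@R0); j=max(j,np.abs(qn-q).max()); q=qn
    print(np.round(p,3),q,"err mm,deg",round(e*1000,2),round(a,2),"maxstep",round(j,1));return q
P,R=fk(q);print(R)
W=Ro.from_matrix(pose(9.8,0,1)@pose(9.8,0,0).T).as_rotvec()
for sg in(1,-1):
    print("yaw dir",sg);k=q
    k=go(k,np.array([.40,-.25,.28]),pose(9.8,0,0),6)
    p=t0-.068*ex;p[2]=.25
    k=go(k,p,None,28,np.array([0,0,sg*np.pi]))
    for z,ti in((.2,6),(.15,9),(.1,11),(.058,12)):
        p[2]=z;k=go(k,p,pose(9.8,ti,1),6)
    for d,ti in((-.05,13),(0,16),(.045,19)):
        p=t0+d*ex;p[2]=.058;k=go(k,p,pose(9.8,ti,1),8)
```

```text
[[ 1.  -0.1 -0.1]
 [-0.1 -1.   0. ]
 [-0.1  0.  -1. ]]
yaw dir 1
[ 0.4 -0.2  0.3] [  3.6  13.   26.6 120.8  -7.8  47.8 -45.3] err mm,deg 0.0 0.0 maxstep 1.7
[ 0.4 -0.2  0.2] [ 24.9  12.  -10.8 125.7   3.3  42.6 111.7] err mm,deg 0.0 0.0 maxstep 5.6
[ 0.4 -0.2  0.2] [ 27.8  14.7 -12.  132.6   0.8  27.7 115.4] err mm,deg 0.0 0.0 maxstep 2.6
[ 0.4 -0.2  0.1] [ 29.1  19.7 -12.7 137.6   0.6  15.2 116.7] err mm,deg 0.0 0.0 maxstep 2.1
[ 0.4 -0.2  0.1] [ 29.1  25.9 -12.2 141.5   1.6   6.  116.8] err mm,deg 16.05 2.71 maxstep 2.0
[ 0.4 -0.2  0.1] [ 28.1  31.1 -10.6 143.9   4.9   6.  114.4] err mm,deg 65.59 11.07 maxstep 1.0
[ 0.4 -0.2  0.1] [ 27.1  31.4 -10.4 142.7   8.9   6.  109.6] err mm,deg 66.55 11.23 maxstep 1.2
[ 0.5 -0.2  0.1] [ 25.1  32.4 -10.7 139.5  13.6   6.  102.8] err mm,deg 71.1 12.0 maxstep 1.6
[ 0.5 -0.2  0.1] [ 22.6  33.3  -9.7 136.8  21.7   6.   93.2] err mm,deg 80.0 13.51 maxstep 2.5
yaw dir -1
[ 0.4 -0.2  0.3] [  3.6  13.   26.6 120.8  -7.8  47.8 -45.3] err mm,deg 0.0 0.0 maxstep 1.7
[ 0.4 -0.2  0.2] [ -38.3   38.2   73.9  131.3  -47.1   63.5 -150.6] err mm,deg 141.66 43.78 maxstep 7.4
[ 0.4 -0.2  0.2] [ -32.1   38.5   73.9  136.7  -59.4   54.9 -150.6] err mm,deg 83.49 25.55 maxstep 2.4
[ 0.4 -0.2  0.1] [ -24.3   39.5   73.9  140.2  -59.9   49.  -150.6] err mm,deg 48.89 16.17 maxstep 1.3
[ 0.4 -0.2  0.1] [  13.8   26.3    9.9  142.3  -59.9   10.9 -150.6] err mm,deg 19.25 28.29 maxstep 22.7
[ 0.4 -0.2  0.1] [  49.9   33.1  -37.3  145.6  -59.9    6.  -150.6] err mm,deg 119.94 35.86 maxstep 9.5
[ 0.4 -0.2  0.1] [  50.2   33.8  -38.9  144.6  -59.9    6.  -150.6] err mm,deg 124.57 36.76 maxstep 0.3
[ 0.5 -0.2  0.1] [  52.    36.1  -44.4  141.9  -59.9    6.  -150.6] err mm,deg 142.37 39.25 maxstep 1.0
[ 0.5 -0.2  0.1] [  54.8   39.   -50.5  139.7  -59.9    6.  -150.6] err mm,deg 164.63 41.57 maxstep 1.1
```

```bash
cat > plan.py <<'E'
from ik import *
np.set_printoptions(precision=3,suppress=True)
ex=np.array([np.cos(np.radians(9.8)),np.sin(np.radians(9.8)),0]);t0=np.array([.463,-.160,0])
def rows(q,qb,n):  # pose rows along joint interpolation, in tool axes
    P,R=fk(q);out=[]
    for t in np.linspace(0,1,n+1)[1:]:
        p,M=fk(q+(qb-q)*t);out.append(np.r_[R.T@(p-P)*100,Ro.from_matrix(R.T@M).as_rotvec(degrees=True)]);P,R=p,M
    return np.array(out)
E
python3 - <<'E'
from plan import *
q=np.array([5.3,22.0,31.2,114.6,-9.5,52.6,-55.2])
p=t0-.066*ex;p[2]=.058
low,e,a=ik(p,pose(9.8,12,1),np.array([49.8,36.7,-42,142.8,100,18.7,17.]),1e-3);print("low",low,e,a)
for dj2 in(-14,-20):
    hi=low.copy();hi[1]+=dj2;print("hi",hi,fk(hi)[0],fk(hi)[1][:,2])
    k=q.copy();
    for t in np.linspace(0,1,31)[1:]:
        P,R=fk(q+(hi-q)*t);k,e1,a1=follow(k,P,R)
        if round(t*30)%6==0:print(" ",np.round(k,1),P,R[:,2],round(e1*1000,2),round(a1,2))
    r=rows(q,hi,30);print(np.abs(r).max(0))
    for t in np.linspace(0,1,11)[1:]:
        P,R=fk(hi+(low-hi)*t);k,e1,a1=follow(k,P,R)
    print(" at low",np.round(k,1),e1*1000,a1)
    for d in np.arange(-.066,.05,.005)[1:]:
        P=t0+d*ex;P[2]=.058;k,e1,a1=follow(k,P,pose(9.8,12+6*(d+.066)/.11,1))
    print(" at end",np.round(k,1),e1*1000,a1)
E
```

```text
low [ 49.235  36.696 -41.674 142.452  99.44   18.469  17.705] 7.953212743241023e-06 0.002671585863404836
hi [ 49.235  22.696 -41.674 142.452  99.44   18.469  17.705] [ 0.426 -0.204  0.159] [ 0.357 -0.141 -0.923]
  [  6.7  23.3  27.  120.6   7.   44.6 -34.3] [ 0.362 -0.337  0.216] [-0.225 -0.168 -0.96 ] 0.0 0.0
  [  8.3  23.5  21.9 126.6  23.6  34.  -14. ] [ 0.353 -0.359  0.191] [-0.18  -0.319 -0.931] 0.0 0.0
  [  9.4  22.8  17.2 132.7  41.4  21.7   4.5] [ 0.378 -0.348  0.172] [-0.017 -0.382 -0.924] 0.0 0.0
  [  5.5  21.9  19.4 139.   66.4   6.3  16.3] [ 0.411 -0.294  0.16 ] [ 0.189 -0.32  -0.928] 0.0 0.0
  [ 28.2  19.2 -13.8 143.7 126.4   8.3  -8.3] [ 0.426 -0.204  0.159] [ 0.357 -0.141 -0.923] 0.0 0.0
[0.999 1.644 0.872 2.021 1.548 6.55 ]
 at low [ 35.8  32.9 -21.8 143.3 129.7   7.9 -11.4] 2.1677797545656836e-13 1.1072438956793981e-14
 at end [ 32.8  36.  -25.1 135.3 128.3   9.  -13.6] 4.4500982745509966e-13 3.6808439664262484e-14
hi [ 49.235  16.696 -41.674 142.452  99.44   18.469  17.705] [ 0.433 -0.212  0.205] [ 0.419 -0.213 -0.883]
  [  6.5  22.   27.2 120.6   7.1  44.6 -34.4] [ 0.363 -0.338  0.225] [-0.206 -0.173 -0.963] 0.0 0.0
  [  7.4  21.   22.7 126.7  24.1  34.2 -14.6] [ 0.357 -0.36   0.211] [-0.144 -0.334 -0.932] 0.0 0.0
  [  7.3  19.1  19.1 132.8  43.   22.4   2.9] [ 0.383 -0.351  0.204] [ 0.032 -0.412 -0.91 ] 0.0 0.0
  [  2.3  17.   21.4 139.1  71.1   9.   11.4] [ 0.418 -0.3    0.202] [ 0.248 -0.369 -0.896] 0.0 0.0
  [ 18.7  13.3  -4.  144.2 127.2   8.2  -9.2] [ 0.433 -0.212  0.205] [ 0.419 -0.213 -0.883] 0.0 0.0
[1.004 1.577 0.719 1.9   1.545 6.641]
 at low [ 34.7  32.7 -20.4 143.4 134.8   7.3 -16.3] 1.3597399555105182e-13 6.300746823111648e-15
 at end [ 31.7  35.7 -23.4 135.3 133.2   8.4 -18.5] 1.2118257228641695e-13 1.336893441483194e-14
```

```bash
cat > mv.py <<'E'
from plan import *
from station import env
def twist(p,R,n):
    "constant row (cm,deg) taking the actual pose to p,R in n rows"
    s=env.read_state();P=np.array(s["ee_pos"]);M=np.array(s["eef_rot"])
    w=Ro.from_matrix(M.T@R).as_rotvec()/n
    S=sum(Ro.from_rotvec(w*k).as_matrix() for k in range(n)); S2=M@S
    v=np.linalg.solve(S2,p-P)
    return np.round(v*100,2),np.round(np.degrees(w),2)
def st():
    s=env.read_state();return np.array(s["joint_pos"],float)
E
python3 - <<'E'
from mv import *
q=np.array([5.3,22.0,31.2,114.6,-9.5,52.6,-55.2]);low=np.array([49.235,36.696,-41.674,142.452,99.44,18.469,17.705]);hi=low.copy();hi[1]-=14
np.save("wp.npy",np.array([q+(hi-q)*t for t in(.25,.5,.75,1)]))
w=np.load("wp.npy")
P,M=fk(q)
for k in w:
    p,R=fk(k);n=10;wv=Ro.from_matrix(M.T@R).as_rotvec()/n
    v=np.linalg.solve(M@sum(Ro.from_rotvec(wv*i).as_matrix() for i in range(n)),p-P);print(np.round(v*100,2),np.round(np.degrees(wv),2));P,M=p,R
E
```

```text
[-0.58  0.26  0.57] [-1.06 -0.98 -4.36]
[0.02 0.14 0.29] [-1.04 -0.51 -4.74]
[ 0.34  0.58 -0.  ] [-1.39 -0.48 -4.85]
[ 0.09  1.12 -0.23] [-1.52 -0.94 -4.87]
```

Call:
step_arm:
  travel:
    - [-0.58,0.26,0.57]
    - [-0.58,0.26,0.57]
    - [-0.58,0.26,0.57]
    - [-0.58,0.26,0.57]
    - [-0.58,0.26,0.57]
    - [-0.58,0.26,0.57]
    - [-0.58,0.26,0.57]
    - [-0.58,0.26,0.57]
    - [-0.58,0.26,0.57]
    - [-0.58,0.26,0.57]
  rotation:
    - [-1.06,-0.98,-4.36]
    - [-1.06,-0.98,-4.36]
    - [-1.06,-0.98,-4.36]
    - [-1.06,-0.98,-4.36]
    - [-1.06,-0.98,-4.36]
    - [-1.06,-0.98,-4.36]
    - [-1.06,-0.98,-4.36]
    - [-1.06,-0.98,-4.36]
    - [-1.06,-0.98,-4.36]
    - [-1.06,-0.98,-4.36]
  grip: [0.36,0.36,0.36,0.36,0.36,0.36,0.36,0.36,0.36,0.36]

```text
clock: 6.4
ee_pos: [0.3519, -0.343, 0.2089]
eef_rot: [[0.748, 0.625, -0.223], [0.59, -0.78, -0.208], [-0.304, 0.024, -0.952]]
ft_force: [0.4, 0.0, 0.4]
grip_width: 0.32
gripper_force: 0.0
```

Call:
step_arm:
  travel:
    - [0.02,0.14,0.29]
    - [0.02,0.14,0.29]
    - [0.02,0.14,0.29]
    - [0.02,0.14,0.29]
    - [0.02,0.14,0.29]
    - [0.02,0.14,0.29]
    - [0.02,0.14,0.29]
    - [0.02,0.14,0.29]
    - [0.02,0.14,0.29]
    - [0.02,0.14,0.29]
  rotation:
    - [-1.04,-0.51,-4.74]
    - [-1.04,-0.51,-4.74]
    - [-1.04,-0.51,-4.74]
    - [-1.04,-0.51,-4.74]
    - [-1.04,-0.51,-4.74]
    - [-1.04,-0.51,-4.74]
    - [-1.04,-0.51,-4.74]
    - [-1.04,-0.51,-4.74]
    - [-1.04,-0.51,-4.74]
    - [-1.04,-0.51,-4.74]
  grip: [0.36,0.36,0.36,0.36,0.36,0.36,0.36,0.36,0.36,0.36]

```text
clock: 7.23
ee_pos: [0.3595, -0.3561, 0.1808]
eef_rot: [[0.019, 0.994, -0.103], [0.931, -0.055, -0.36], [-0.364, -0.089, -0.927]]
ft_force: [-0.0, -0.3, -0.7]
grip_width: 0.322
gripper_force: 0.0
```

Run:
```python
from mv import *
w=np.load("wp.npy");k=st();s=env.read_state();print(np.round(k,1),s["ee_pos"],s["clock"]);print(fk(w[1])[0],fk(w[2])[0])
p,R=fk(w[2]);print(twist(p,R,10))
for i in(2,3):
  a=fk(w[i-1] if i>2 else k);b=fk(w[i])
  for t in np.linspace(0,1,11)[1:]:
    k,e,g=follow(k,a[0]+(b[0]-a[0])*t,a[1]@Ro.from_rotvec(Ro.from_matrix(a[1].T@b[1]).as_rotvec()*t).as_matrix())
  print(np.round(k,1),e,g)
```

```text
[  9.2  23.   19.4 130.1  32.1  27.4  -3.8] [ 0.359 -0.356  0.181] 7.2333
[ 0.363 -0.358  0.181] [ 0.404 -0.312  0.162]
(array([0.3, 0.6, 0. ]), array([-1.34, -0.5 , -4.82]))
[  8.   22.   16.8 137.4  58.1  10.9  15.2] 1.6653345369377348e-16 2.801183046784374e-15
[ 27.   19.1 -12.3 143.8 129.4   7.9 -11.3] 1.8410966031475738e-16 8.385425043109229e-15
```

Call:
step_arm:
  travel:
    - [0.3,0.6,0]
    - [0.3,0.6,0]
    - [0.3,0.6,0]
    - [0.3,0.6,0]
    - [0.3,0.6,0]
    - [0.3,0.6,0]
    - [0.3,0.6,0]
    - [0.3,0.6,0]
    - [0.3,0.6,0]
    - [0.3,0.6,0]
  rotation:
    - [-1.34,-0.5,-4.82]
    - [-1.34,-0.5,-4.82]
    - [-1.34,-0.5,-4.82]
    - [-1.34,-0.5,-4.82]
    - [-1.34,-0.5,-4.82]
    - [-1.34,-0.5,-4.82]
    - [-1.34,-0.5,-4.82]
    - [-1.34,-0.5,-4.82]
    - [-1.34,-0.5,-4.82]
    - [-1.34,-0.5,-4.82]
  grip: [0.36,0.36,0.36,0.36,0.36,0.36,0.36,0.36,0.36,0.36]

```text
clock: 8.07
ee_pos: [0.4037, -0.3118, 0.1625]
eef_rot: [[-0.729, 0.671, 0.138], [0.598, 0.722, -0.349], [-0.333, -0.172, -0.927]]
ft_force: [0.2, 0.7, 0.7]
grip_width: 0.315
gripper_force: 0.0
```

Run:
```python
from mv import *
w=np.load("wp.npy");k=st();s=env.read_state();print(np.round(k,1),s["ee_pos"],s["clock"],s["eef_rot"][:,2] if hasattr(s["eef_rot"],"shape") else 0)
p,R=fk(w[3]);print(twist(p,R,12))
a=fk(k);b=fk(w[3])
for t in np.linspace(0,1,11)[1:]:
    k,e,g=follow(k,a[0]+(b[0]-a[0])*t,a[1]@Ro.from_rotvec(Ro.from_matrix(a[1].T@b[1]).as_rotvec()*t).as_matrix());print(np.round(k,1))
```

```text
[  8.   22.1  16.7 137.3  58.1  11.   15.3] [ 0.404 -0.312  0.163] 8.0667 [ 0.138 -0.349 -0.927]
(array([ 0.07,  0.93, -0.18]), array([-1.27, -0.78, -4.06]))
[  5.6  21.9  19.2 138.6  63.3   8.2  14.6]
[  2.5  21.9  22.9 139.9  70.7   6.   11.8]
[  2.4  21.4  22.2 141.   89.7   6.   -2.7]
[  7.5  20.4  14.7 141.6 101.6   6.  -10.5]
[ 12.   19.7   8.2 142.2 107.6   7.1 -12.3]
[ 15.8  19.4   2.9 142.7 112.8   7.9 -13.1]
[ 19.   19.1  -1.6 143.1 117.4   8.3 -13.3]
[ 22.   19.   -5.6 143.4 121.7   8.4 -13. ]
[ 24.6  19.   -9.1 143.6 125.7   8.2 -12.3]
[ 27.   19.1 -12.3 143.8 129.4   7.9 -11.3]
```

Call:
step_arm:
  travel:
    - [0.07,0.93,-0.18]
    - [0.07,0.93,-0.18]
    - [0.07,0.93,-0.18]
    - [0.07,0.93,-0.18]
    - [0.07,0.93,-0.18]
    - [0.07,0.93,-0.18]
    - [0.07,0.93,-0.18]
    - [0.07,0.93,-0.18]
    - [0.07,0.93,-0.18]
    - [0.07,0.93,-0.18]
    - [0.07,0.93,-0.18]
    - [0.07,0.93,-0.18]
  rotation:
    - [-1.27,-0.78,-4.06]
    - [-1.27,-0.78,-4.06]
    - [-1.27,-0.78,-4.06]
    - [-1.27,-0.78,-4.06]
    - [-1.27,-0.78,-4.06]
    - [-1.27,-0.78,-4.06]
    - [-1.27,-0.78,-4.06]
    - [-1.27,-0.78,-4.06]
    - [-1.27,-0.78,-4.06]
    - [-1.27,-0.78,-4.06]
    - [-1.27,-0.78,-4.06]
    - [-1.27,-0.78,-4.06]
  grip: [0.36,0.36,0.36,0.36,0.36,0.36,0.36,0.36,0.36,0.36,0.36,0.36]

```text
clock: 9.07
ee_pos: [0.4252, -0.2041, 0.1587]
eef_rot: [[-0.922, -0.154, 0.355], [-0.216, 0.966, -0.142], [-0.321, -0.208, -0.924]]
ft_force: [0.6, -0.4, 0.6]
grip_width: 0.319
gripper_force: 0.0
```

```bash
cat > nxt.py <<'E'
from mv import *
import sys
# args: d along closer x from initial tin centre, z, tilt, rows
d,z,ti,n=map(float,sys.argv[1:5]);n=int(n);lat=float(sys.argv[5]) if len(sys.argv)>5 else 0
k=st();s=env.read_state();print(np.round(k,1),s["ee_pos"],s["clock"],np.round(s["ft_force"],1))
P=np.array(s["ee_pos"])-t0;ey=np.array([-ex[1],ex[0],0]);print("closer-frame pos rel tin",P@ex,P@ey,"R vs wanted",Ro.from_matrix(np.array(s["eef_rot"]).T@pose(9.8,ti,1)).as_rotvec(degrees=True))
p=t0+d*ex+lat*ey;p[2]=z;R=pose(9.8,ti,1);print(*[x.tolist() for x in twist(p,R,n)])
a=fk(k);rv=Ro.from_matrix(a[1].T@R).as_rotvec()
for t in np.linspace(0,1,n+1)[1:]:
    k,e,g=follow(k,a[0]+(p-a[0])*t,a[1]@Ro.from_rotvec(rv*t).as_matrix())
print(np.round(k,1),e,g)
E
python3 nxt.py -.068 .1 12 10
```

```text
[ 29.1  19.3 -14.8 143.6 124.2   8.5  -6. ] [ 0.425 -0.204  0.159] 9.0667 [ 0.6 -0.4  0.6]
closer-frame pos rel tin -0.044805398345614846 -0.03703190848727768 R vs wanted [-11.753   7.057   2.495]
[0.37, 0.44, 0.46] [-1.18, 0.71, 0.25]
[ 31.2  26.1 -14.8 142.3  26.3   6.   92.1] 0.02587667814061609 4.132003839025401
```

```bash
cat > two.py <<'E'
from mv import *
low=np.array([49.235,36.696,-41.674,142.452,99.44,18.469,17.705])
k=st();hi=low.copy();hi[1]-=14
a=fk(k)
for f in(.33,.67,1):
    p,R=fk(hi+(low-hi)*f);rv=Ro.from_matrix(a[1].T@R).as_rotvec();n=5;w=rv/n
    v=np.linalg.solve(a[1]@sum(Ro.from_rotvec(w*i).as_matrix() for i in range(n)),p-a[0])
    kk=[]
    M,P=a[1],a[0]
    for i in range(n):
        P=P+M@np.round(v,4);M=M@Ro.from_rotvec(np.radians(np.round(np.degrees(w),2))).as_matrix();k,e,g=follow(k,P,M)
    print(p,np.round(v*100,2).tolist(),np.round(np.degrees(w),2).tolist(),np.round(k,1),round(e,4),round(g,2));a=(P,M)
print("rel",(P-t0)@ex,P[2],M[:,2])
E
python3 two.py
```

```text
[ 0.418 -0.195  0.124] [0.29, 0.34, 0.56] [-0.78, 0.45, 0.17] [ 32.2  23.7 -18.2 143.5 125.7   8.3  -7.6] 0.0 0.0
[ 0.409 -0.184  0.09 ] [0.32, 0.32, 0.59] [-0.79, 0.49, 0.17] [ 34.5  28.4 -20.6 143.4 126.7   8.2  -8.5] 0.0 0.0
[ 0.398 -0.171  0.058] [0.32, 0.32, 0.57] [-0.78, 0.47, 0.16] [ 36.3  33.  -22.6 143.3 127.5   8.2  -9.2] 0.0 0.0
rel -0.06616404295534437 0.05814302990867074 [ 0.205  0.035 -0.978]
```

Call:
step_arm:
  travel:
    - [0.29,0.34,0.56]
    - [0.29,0.34,0.56]
    - [0.29,0.34,0.56]
    - [0.29,0.34,0.56]
    - [0.29,0.34,0.56]
    - [0.32,0.32,0.59]
    - [0.32,0.32,0.59]
    - [0.32,0.32,0.59]
    - [0.32,0.32,0.59]
    - [0.32,0.32,0.59]
  rotation:
    - [-0.78,0.45,0.17]
    - [-0.78,0.45,0.17]
    - [-0.78,0.45,0.17]
    - [-0.78,0.45,0.17]
    - [-0.78,0.45,0.17]
    - [-0.79,0.49,0.17]
    - [-0.79,0.49,0.17]
    - [-0.79,0.49,0.17]
    - [-0.79,0.49,0.17]
    - [-0.79,0.49,0.17]
  grip: [0.36,0.36,0.36,0.36,0.36,0.36,0.36,0.36,0.36,0.36]

```text
clock: 9.9
ee_pos: [0.4111, -0.1847, 0.0901]
eef_rot: [[-0.953, -0.163, 0.256], [-0.175, 0.984, -0.027], [-0.248, -0.07, -0.966]]
ft_force: [0.8, 0.1, 0.4]
grip_width: 0.321
gripper_force: 0.0
```

```bash
python3 nxt.py -.067 .058 12 7
```

```text
[ 34.4  28.6 -20.5 143.2 126.5   8.3  -8.5] [ 0.411 -0.185  0.09 ] 9.9 [0.8 0.1 0.4]
closer-frame pos rel tin -0.055327721336247984 -0.01546728377318659 R vs wanted [-4.018  2.382  0.507]
[0.27, 0.24, 0.4] [-0.57, 0.34, 0.07]
[ 36.5  33.  -22.8 143.4 127.4   8.3  -9.1] 5.594315114139762e-17 2.905726820645483e-15
```

Call:
step_arm:
  travel:
    - [0.9,0.24,0.2]
    - [0.17,0.24,0.43]
    - [0.17,0.24,0.43]
    - [0.17,0.24,0.43]
    - [0.17,0.24,0.43]
    - [0.17,0.24,0.43]
    - [0.17,0.24,0.43]
    - [0,0,0]
  rotation:
    - [-0.57,0.34,0.07]
    - [-0.57,0.34,0.07]
    - [-0.57,0.34,0.07]
    - [-0.57,0.34,0.07]
    - [-0.57,0.34,0.07]
    - [-0.57,0.34,0.07]
    - [-0.57,0.34,0.07]
    - [0,0,0]
  grip: [0.36,0.36,0.36,0.36,0.36,0.36,0.36,0.36]

```text
clock: 10.57
ee_pos: [0.3967, -0.1714, 0.0578]
eef_rot: [[-0.964, -0.171, 0.205], [-0.167, 0.985, 0.035], [-0.208, -0.001, -0.978]]
ft_force: [-0.6, 0.1, -0.4]
grip_width: 0.326
gripper_force: 0.0
```

```bash
python3 nxt.py 0 .058 16 10
python3 - <<'E'
from h import *
im=env.snapshot("scene");cv2.imwrite("pics/s2.png",cv2.resize(im[100:260,150:310],(640,640),interpolation=cv2.INTER_CUBIC)[:600])
print([(d["xy"],round(d["conf"],2),atz("scene",d["xy"],.077)) for d in env.find_in("tin","scene")])
E
```

```text
[ 36.8  33.2 -23.  143.4 127.4   8.5  -8.9] [ 0.397 -0.171  0.058] 10.5667 [-0.6  0.1 -0.4]
closer-frame pos rel tin -0.06728915056522611 6.876624345866778e-05 R vs wanted [-0.034 -3.993  0.028]
[-0.65, -0.0, 0.16] [-0.0, -0.4, 0.0]
[ 35.6  34.9 -25.9 138.9 126.8   9.6 -10.7] 1.689731085869606e-16 1.851274155660158e-14
[([237.1, 186.8], 0.65, array([ 0.36389131, -0.13310249,  0.077     ])), ([218.9, 204.5], 0.63, array([ 0.48888485, -0.1089967 ,  0.077     ])), ([165.3, 193.4], 0.21, array([ 0.54822525, -0.31066775,  0.077     ]))]
```

View pics/s2.png

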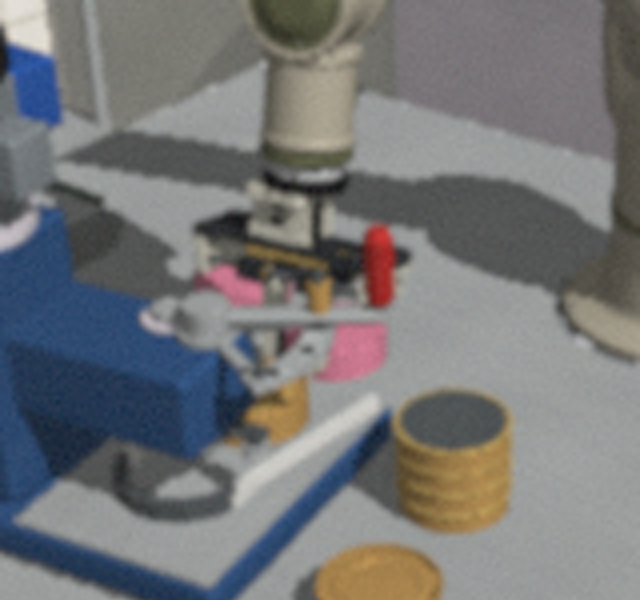

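The picture shows the fingers behind the gold tin at about (285,400), clear of the lever and the empties. I now push it.

Call:
step_arm:
  travel:
    - [-0.65,0,0.16]
    - [-0.65,0,0.16]
    - [-0.65,0,0.16]
    - [-0.65,0,0.16]
    - [-0.65,0,0.16]
    - [-0.65,0,0.16]
    - [-0.65,0,0.16]
    - [-0.65,0,0.16]
    - [-0.65,0,0.16]
    - [-0.65,0,0.16]
  rotation:
    - [0,-0.4,0]
    - [0,-0.4,0]
    - [0,-0.4,0]
    - [0,-0.4,0]
    - [0,-0.4,0]
    - [0,-0.4,0]
    - [0,-0.4,0]
    - [0,-0.4,0]
    - [0,-0.4,0]
    - [0,-0.4,0]
  grip: [0.36,0.36,0.36,0.36,0.36,0.36,0.36,0.36,0.36,0.36]

```text
clock: 11.5
ee_pos: [0.4634, -0.1601, 0.0585]
eef_rot: [[-0.947, -0.17, 0.274], [-0.164, 0.985, 0.045], [-0.277, -0.002, -0.961]]
ft_force: [-0.9, -0.3, 0.3]
grip_width: 0.322
gripper_force: 0.7
```

```bash
python3 nxt.py .02 .058 18 6
```

```text
[ 35.8  35.  -26.1 138.9 127.    9.8 -10.7] [ 0.463 -0.16   0.059] 11.5 [-0.9 -0.3  0.3]
closer-frame pos rel tin 0.00037374609766251615 -0.00020818030055245093 R vs wanted [-0.107 -1.896  0.046]
[-0.31, 0.0, 0.1] [-0.02, -0.32, 0.01]
[ 37.3  36.1 -29.2 138.  127.9  11.6 -11.9] 1.712375058312158e-16 7.322953412918197e-15
```

Call:
step_arm:
  travel:
    - [-0.31,0,0.1]
    - [-0.31,0,0.1]
    - [-0.31,0,0.1]
    - [-0.31,0,0.1]
    - [-0.31,0,0.1]
    - [-0.31,0,0.1]
  rotation:
    - [0,-0.32,0]
    - [0,-0.32,0]
    - [0,-0.32,0]
    - [0,-0.32,0]
    - [0,-0.32,0]
    - [0,-0.32,0]
  grip: [0.36,0.36,0.36,0.36,0.36,0.36]

```text
clock: 12.0
ee_pos: [0.482, -0.157, 0.0582]
eef_rot: [[-0.937, -0.17, 0.305], [-0.162, 0.985, 0.051], [-0.309, -0.002, -0.951]]
ft_force: [-3.1, -1.0, 0.1]
grip_width: 0.322
gripper_force: 1.2
```

Call:
step_arm:
  travel:
    - [-0.19,0,0.06]
    - [-0.19,0,0.06]
    - [-0.19,0,0.06]
    - [-0.19,0,0.06]
  rotation:
    - [0,0,0]
    - [0,0,0]
    - [0,0,0]
    - [0,0,0]
  grip: [0.36,0.36,0.36,0.36]

```text
clock: 12.33
ee_pos: [0.49, -0.1556, 0.0583]
eef_rot: [[-0.937, -0.17, 0.305], [-0.163, 0.985, 0.051], [-0.309, -0.002, -0.951]]
ft_force: [-1.4, -0.9, -0.6]
grip_width: 0.32
gripper_force: 1.0
```

```bash
python3 nxt.py .035 .058 18 4
python3 - <<'E'
from h import *
im=env.snapshot("wrist");cv2.imwrite("pics/w3.png",im)
im=env.snapshot("scene");cv2.imwrite("pics/s3.png",im)
for c in("wrist","scene"):
  for d in env.regions_of("tin",c)[:2]: print(c,d["conf"],d["xy"],atz(c,d["xy"],.077))
E
```

```text
[ 36.2  36.1 -28.2 137.2 127.2  11.  -11.5] [ 0.49  -0.156  0.058] 12.3333 [-1.4 -0.9 -0.6]
closer-frame pos rel tin 0.02736687870540696 -0.0002828951958109716 R vs wanted [-0.118 -0.018  0.047]
[-0.18, 0.01, 0.07] [-0.03, -0.0, 0.01]
[ 35.   36.  -27.2 136.5 126.5  10.3 -11.3] 1.821377042022605e-16 3.4726633713117866e-15
wrist 0.66 [256.9, 260.8] [ 0.48742216 -0.15572705  0.077     ]
wrist 0.3 [204.9, 156.3] [ 0.42573217 -0.18931937  0.077     ]
scene 0.7 [194.2, 217.6] [ 0.59359569 -0.12248139  0.077     ]
scene 0.7 [242.1, 188.3] [ 0.36130885 -0.11190873  0.077     ]
```

Moving 2 mm per row with force checks until the tin meets the stop.

Call:
step_arm:
  travel:
    - [-0.19,0,0.06]
    - [-0.19,0,0.06]
    - [-0.19,0,0.06]
  rotation:
    - [0,0,0]
    - [0,0,0]
    - [0,0,0]
  grip: [0.36,0.36,0.36]

```text
clock: 12.78
ee_pos: [0.4956, -0.1546, 0.0583]
eef_rot: [[-0.937, -0.17, 0.304], [-0.163, 0.985, 0.051], [-0.308, -0.002, -0.951]]
ft_force: [-2.2, -0.6, 0.5]
grip_width: 0.317
gripper_force: 1.1
```

Call:
step_arm:
  travel:
    - [-0.19,0,0.06]
    - [-0.19,0,0.06]
  rotation:
    - [0,0,0]
    - [0,0,0]
  grip: [0.36,0.36]

```text
clock: 12.95
ee_pos: [0.4997, -0.1539, 0.0583]
eef_rot: [[-0.937, -0.17, 0.304], [-0.163, 0.985, 0.051], [-0.309, -0.002, -0.951]]
ft_force: [-1.9, -0.0, -0.1]
grip_width: 0.32
gripper_force: 1.0
```

Call:
step_arm:
  travel:
    - [-0.19,0,0.06]
    - [-0.19,0,0.06]
  rotation:
    - [0,0,0]
    - [0,0,0]
  grip: [0.36,0.36]

```text
clock: 13.12
ee_pos: [0.5037, -0.1532, 0.0584]
eef_rot: [[-0.937, -0.17, 0.305], [-0.163, 0.985, 0.051], [-0.309, -0.002, -0.951]]
ft_force: [-2.0, 0.0, 1.0]
grip_width: 0.321
gripper_force: 0.9
```

Call:
step_arm:
  travel:
    - [-0.19,0,0.06]
    - [-0.19,0,0.06]
  rotation:
    - [0,0,0]
    - [0,0,0]
  grip: [0.36,0.36]

```text
clock: 13.28
ee_pos: [0.5075, -0.1526, 0.0584]
eef_rot: [[-0.937, -0.17, 0.304], [-0.163, 0.985, 0.05], [-0.309, -0.002, -0.951]]
ft_force: [-4.4, -2.9, 0.4]
grip_width: 0.319
gripper_force: 2.6
```

Call:
step_arm:
  travel:
    - [-0.14,0,0.05]
    - [-0.14,0,0.05]
  rotation:
    - [0,0,0]
    - [0,0,0]
  grip: [0.36,0.36]

```text
clock: 13.45
ee_pos: [0.5084, -0.1527, 0.0579]
eef_rot: [[-0.938, -0.169, 0.302], [-0.161, 0.986, 0.05], [-0.306, -0.002, -0.952]]
ft_force: [-14.3, -4.1, 10.4]
grip_width: 0.319
gripper_force: 7.1
```

Call:
step_arm:
  travel:
    - [0.3,0,-0.1]
    - [0.6,0,-0.2]
    - [0.9,0,-0.3]
  rotation:
    - [0,0,0]
    - [0,0,0]
    - [0,0,0]
  grip: [0.36,0.36,0.36]

```text
clock: 13.7
ee_pos: [0.4927, -0.155, 0.0589]
eef_rot: [[-0.936, -0.171, 0.306], [-0.164, 0.985, 0.051], [-0.31, -0.003, -0.951]]
ft_force: [0.7, 0.5, -1.0]
grip_width: 0.32
gripper_force: 0.0
```

Run:
```python
from h import *
np.set_printoptions(precision=3,suppress=True)
s=env.read_state();print(s["ee_pos"],s["ft_force"],s["clock"],np.round(s["joint_pos"],1))
a=env.snapshot("wrist");b=env.snapshot("scene");t=env.snapshot("top")
P=[.5625,-.143,.077]
print([proj(c,P) for c in("wrist","scene","top")])
A=cv2.resize(a[180:384,130:380],(400,326),interpolation=cv2.INTER_CUBIC)
B=cv2.resize(b[150:252,130:255],(400,326),interpolation=cv2.INTER_CUBIC)
cv2.imwrite("pics/c3.png",np.hstack([A,B]))
```

```text
[ 0.493 -0.155  0.059] [ 0.685  0.487 -0.993] 13.7 [ 36.1  36.1 -28.3 137.  126.5  11.  -10.8]
[array([257.012, 325.465]), array([196.405, 211.09 ]), array([288.109, 166.004])]
```

View pics/c3.png

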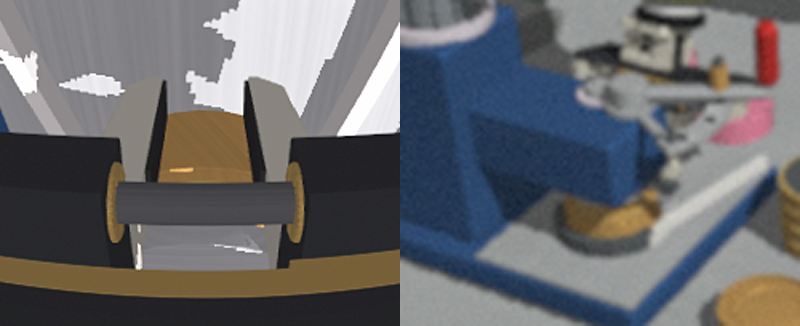

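The left half shows the fingers backed off the tin. The right half shows the gold tin at (610,215) sitting against the dark half-round stop along its whole arc, with about 15 N felt on contact, so it is home. Next I plan the way to the lever.

```bash
cat > lev.py <<'E'
from mv import *
def Rz(yaw,flip):return pose(yaw,0,flip)
seat=np.array([.5625,-.143,0]);ey=np.array([-ex[1],ex[0],0])
piv=np.array([.566,-.099,0])
def arm(a): return np.sin(a)*ex+np.cos(a)*ey      # a=-0.5 rest .. 0.4
def mot(a): return np.cos(a)*ex-np.sin(a)*ey
def tcp(a,gap=0,out=.005,z=.245):   # closed fingers behind the grip: 12 grip + 7.5 finger
    p=piv+(.135+out)*arm(a)-(.0195+gap)*mot(a);p[2]=z;return p
def yaw(a):
    m=mot(a);return np.degrees(np.arctan2(m[1],m[0]))
E
python3 - <<'E'
from lev import *
k=st();rng=np.random.default_rng(1)
P=tcp(-.5,.04,z=.32);print("pre",P,"yaw",yaw(-.5),"end",tcp(.4),yaw(.4))
res=[]
for flip in(0,1):
  for i in range(25):
    q0=rng.uniform(L[:,0]*.7+L[:,1]*.3,L[:,0]*.3+L[:,1]*.7);q0[:4]=k[:4]+rng.normal(0,15,4)
    q,e,a=ik(P,Rz(25,flip),q0,1e-3)
    if e<2e-3 and a<1: res.append((np.abs(q-k).max(),flip,q))
res.sort(key=lambda r:r[0])
for r in res[:3]+[x for x in res if x[1]==0][:2]:print(r[0],r[1],np.round(r[2],0),np.minimum(r[2]-L[:,0],L[:,1]-r[2]).min())
E
```

```text
pre [ 0.432 -0.026  0.32 ] yaw 38.447889756541166 end [0.579 0.042 0.245] -13.118311805232931
104.94532228566814 1 [ 55.  19. -74. 117.  22.  59.  85.] 1.4210854715202004e-14
104.97827956558103 1 [ 55.  19. -74. 118.  22.  59.  85.] 1.4210854715202004e-14
104.98113619682438 1 [ 55.  19. -74. 118.  22.  59.  85.] 7.531752999057062e-13
105.10855651930851 0 [ 55.  19. -74. 118.  21.  59. -95.] 1.4210854715202004e-14
105.16665167683763 0 [ 55.  19. -74. 118.  21.  59. -95.] 5.5067062021407764e-11
```

```bash
cat > path.py <<'E'
from lev import *
import sys,pickle
low=np.array([49.235,36.696,-41.674,142.452,99.44,18.469,17.705]);hi=low.copy();hi[1]-=14
w=np.load("wp.npy")
def seg(k,p,R,n,a=None):
    a=a or fk(k);rv=Ro.from_matrix(a[1].T@R).as_rotvec()/n
    v=np.linalg.solve(a[1]@sum(Ro.from_rotvec(rv*i).as_matrix() for i in range(n)),p-a[0]);v=np.round(v*100,2);d=np.round(np.degrees(rv),2)
    Pp,M=a;mx=0
    for i in range(n):
        Pp=Pp+M@v/100;M=M@Ro.from_rotvec(np.radians(d)).as_matrix();k2,e,g=follow(k,Pp,M);mx=max(mx,np.abs(k2-k).max());k=k2
    c=Pp-seat;print(n,v.tolist(),d.tolist(),"->",np.round(Pp,3).tolist(),"closer",np.round([c@ex,c@ey],3).tolist(),np.round(k,0).tolist(),"err",round(e*1000,1),round(g,1),"maxstep",round(mx,1));return k,(Pp,M)
E
python3 - <<'E'
from path import *
k=st()
p=t0-.06*ex;p[2]=.058
k,a=seg(k,p,pose(9.8,13,1),6)
k,a=seg(k,*fk(low+(hi-low)*.5),6,a);k,a=seg(k,*fk(hi),6,a)
k,a=seg(k,*fk(w[2]),12,a);k,a=seg(k,*fk(w[1]),10,a)
for fl in(0,1):
    P=np.array([.38,-.2,.33]);k1,a1=seg(k,P,Rz(25,fl),24,a);k1,a1=seg(k1,tcp(-.5,.03,z=.33),Rz(38,fl),10,a1)
    k1,a1=seg(k1,tcp(-.5,.02),Rz(38,fl),6,a1)
    for al in(-.25,0,.2,.4):k1,a1=seg(k1,tcp(al),Rz(yaw(al),fl),8,a1)
E
```

```text
6 [1.42, 0.02, -0.41] [-0.02, 0.83, 0.0] -> [0.404, -0.17, 0.058] closer [-0.161, 0.0] [38.0, 33.0, -25.0, 143.0, 127.0, 10.0, -9.0] err 0.0 0.0 maxstep 1.1
6 [-0.3, -0.38, -0.75] [0.98, -0.43, -0.21] -> [0.414, -0.19, 0.107] closer [-0.154, -0.021] [34.0, 26.0, -20.0, 143.0, 125.0, 8.0, -7.0] err 0.0 0.0 maxstep 1.2
6 [-0.39, -0.39, -0.73] [0.98, -0.6, -0.21] -> [0.426, -0.204, 0.159] closer [-0.145, -0.037] [30.0, 19.0, -16.0, 144.0, 123.0, 9.0, -5.0] err 0.0 0.0 maxstep 1.1
12 [0.0, -0.93, 0.17] [1.26, 0.78, 4.06] -> [0.404, -0.311, 0.161] closer [-0.185, -0.139] [11.0, 22.0, 13.0, 137.0, 62.0, 12.0, 11.0] err 0.0 0.0 maxstep 8.6
10 [-0.29, -0.61, -0.01] [1.39, 0.48, 4.85] -> [0.363, -0.358, 0.181] closer [-0.233, -0.178] [12.0, 23.0, 16.0, 130.0, 35.0, 29.0, -7.0] err 0.0 0.0 maxstep 3.4
24 [0.48, -0.3, -0.74] [0.29, 0.94, 2.57] -> [0.38, -0.199, 0.331] closer [-0.19, -0.024] [7.0, 5.0, 15.0, 120.0, -2.0, 54.0, -43.0] err 0.0 0.0 maxstep 2.3
10 [1.44, -1.23, 0.01] [-0.0, -0.01, -1.31] -> [0.44, -0.02, 0.33] closer [-0.1, 0.142] [-8.0, 7.0, 4.0, 119.0, -1.0, 55.0, -56.0] err 0.0 0
[... 1191 characters left out ...]
91, 0.147] [22.0, 16.0, -34.0, 123.0, 13.0, 44.0, 108.0] err 0.0 0.0 maxstep 1.9
8 [-0.69, 0.08, -0.0] [0.0, 0.0, 1.73] -> [0.491, 0.021, 0.245] closer [-0.043, 0.173] [15.0, 19.0, -30.0, 119.0, 13.0, 46.0, 90.0] err 0.0 0.0 maxstep 2.3
8 [-0.44, 0.06, -0.0] [0.0, 0.0, 1.79] -> [0.523, 0.036, 0.245] closer [-0.008, 0.183] [10.0, 21.0, -26.0, 115.0, 12.0, 47.0, 76.0] err 0.0 0.0 maxstep 1.9
8 [-0.35, 0.04, -0.0] [0.0, 0.0, 1.44] -> [0.551, 0.042, 0.245] closer [0.02, 0.184] [7.0, 22.0, -23.0, 112.0, 11.0, 48.0, 66.0] err 0.0 0.0 maxstep 1.3
8 [-0.35, 0.04, -0.0] [0.0, -0.0, 1.43] -> [0.579, 0.041, 0.245] closer [0.047, 0.179] [4.0, 24.0, -20.0, 109.0, 10.0, 49.0, 56.0] err 0.0 0.0 maxstep 1.2
```

Call:
step_arm:
  travel:
    - [1.42,0,-0.41]
    - [1.42,0,-0.41]
    - [1.42,0,-0.41]
    - [1.42,0,-0.41]
    - [1.42,0,-0.41]
    - [1.42,0,-0.41]
    - [-0.3,-0.38,-0.75]
    - [-0.3,-0.38,-0.75]
    - [-0.3,-0.38,-0.75]
    - [-0.3,-0.38,-0.75]
    - [-0.3,-0.38,-0.75]
    - [-0.3,-0.38,-0.75]
  rotation:
    - [0,0.83,0]
    - [0,0.83,0]
    - [0,0.83,0]
    - [0,0.83,0]
    - [0,0.83,0]
    - [0,0.83,0]
    - [0.98,-0.43,-0.21]
    - [0.98,-0.43,-0.21]
    - [0.98,-0.43,-0.21]
    - [0.98,-0.43,-0.21]
    - [0.98,-0.43,-0.21]
    - [0.98,-0.43,-0.21]
  grip: [0.36,0.36,0.36,0.36,0.36,0.36,0.36,0.36,0.36,0.36,0.36,0.36]

```text
clock: 14.85
ee_pos: [0.4148, -0.1898, 0.109]
eef_rot: [[-0.944, -0.166, 0.284], [-0.189, 0.98, -0.058], [-0.269, -0.109, -0.957]]
ft_force: [-0.6, -0.5, -0.2]
grip_width: 0.319
gripper_force: 0.0
```

Call:
step_arm:
  travel:
    - [-0.39,-0.39,-0.73]
    - [-0.39,-0.39,-0.73]
    - [-0.39,-0.39,-0.73]
    - [-0.39,-0.39,-0.73]
    - [-0.39,-0.39,-0.73]
    - [-0.39,-0.39,-0.73]
  rotation:
    - [0.98,-0.6,-0.21]
    - [0.98,-0.6,-0.21]
    - [0.98,-0.6,-0.21]
    - [0.98,-0.6,-0.21]
    - [0.98,-0.6,-0.21]
    - [0.98,-0.6,-0.21]
  grip: [1,1,1,1,1,1]

```text
clock: 15.35
ee_pos: [0.4262, -0.2038, 0.1603]
eef_rot: [[-0.921, -0.153, 0.358], [-0.217, 0.965, -0.145], [-0.324, -0.211, -0.922]]
ft_force: [-0.6, -0.3, 0.5]
grip_width: 0.006
gripper_force: 0.0
```

Call:
step_arm:
  travel:
    - [0,-0.93,0.17]
    - [0,-0.93,0.17]
    - [0,-0.93,0.17]
    - [0,-0.93,0.17]
    - [0,-0.93,0.17]
    - [0,-0.93,0.17]
    - [0,-0.93,0.17]
    - [0,-0.93,0.17]
    - [0,-0.93,0.17]
    - [0,-0.93,0.17]
    - [0,-0.93,0.17]
    - [0,-0.93,0.17]
  rotation:
    - [1.26,0.78,4.06]
    - [1.26,0.78,4.06]
    - [1.26,0.78,4.06]
    - [1.26,0.78,4.06]
    - [1.26,0.78,4.06]
    - [1.26,0.78,4.06]
    - [1.26,0.78,4.06]
    - [1.26,0.78,4.06]
    - [1.26,0.78,4.06]
    - [1.26,0.78,4.06]
    - [1.26,0.78,4.06]
    - [1.26,0.78,4.06]
  grip: [1,1,1,1,1,1,1,1,1,1,1,1]

```text
clock: 16.35
ee_pos: [0.4044, -0.3111, 0.1625]
eef_rot: [[-0.726, 0.673, 0.138], [0.6, 0.719, -0.35], [-0.335, -0.171, -0.926]]
ft_force: [0.2, -0.7, 0.3]
grip_width: 0.006
gripper_force: 0.0
```

Run:
```python
from path import *
k=st();print(np.round(k,1),env.read_state()["clock"])
k,a=seg(k,*fk(w[1]),10)
P=np.array([.38,-.2,.33]);k1,a1=seg(k,P,Rz(25,0),24,a);k1,a1=seg(k1,tcp(-.5,.03,z=.33),Rz(38,0),10,a1)
```

```text
[ 13.7  21.5   8.8 137.   64.   14.2   8.6] 16.35
10 [-0.28, -0.61, -0.01] [1.38, 0.49, 4.83] -> [0.363, -0.358, 0.181] closer [-0.233, -0.178] [15.0, 23.0, 12.0, 129.0, 37.0, 30.0, -10.0] err 0.0 0.0 maxstep 3.4
24 [0.48, -0.3, -0.73] [0.29, 0.94, 2.57] -> [0.379, -0.199, 0.329] closer [-0.19, -0.024] [11.0, 6.0, 10.0, 120.0, -1.0, 54.0, -43.0] err 0.0 0.0 maxstep 2.4
10 [1.44, -1.23, -0.01] [-0.0, -0.01, -1.31] -> [0.44, -0.02, 0.331] closer [-0.1, 0.142] [-4.0, 7.0, -1.0, 119.0, 0.0, 55.0, -57.0] err 0.0 0.0 maxstep 1.5
```

Call:
step_arm:
  travel:
    - [-0.28,-0.61,0]
    - [-0.28,-0.61,0]
    - [-0.28,-0.61,0]
    - [-0.28,-0.61,0]
    - [-0.28,-0.61,0]
    - [-0.28,-0.61,0]
    - [-0.28,-0.61,0]
    - [-0.28,-0.61,0]
    - [-0.28,-0.61,0]
    - [-0.28,-0.61,0]
  rotation:
    - [1.38,0.49,4.83]
    - [1.38,0.49,4.83]
    - [1.38,0.49,4.83]
    - [1.38,0.49,4.83]
    - [1.38,0.49,4.83]
    - [1.38,0.49,4.83]
    - [1.38,0.49,4.83]
    - [1.38,0.49,4.83]
    - [1.38,0.49,4.83]
    - [1.38,0.49,4.83]
  grip: [1,1,1,1,1,1,1,1,1,1]

```text
clock: 17.18
ee_pos: [0.3627, -0.3575, 0.181]
eef_rot: [[0.025, 0.994, -0.108], [0.929, -0.063, -0.365], [-0.369, -0.092, -0.925]]
ft_force: [0.6, 0.6, -0.2]
grip_width: 0.006
gripper_force: 0.0
```

Call:
step_arm:
  travel:
    - [0.96,-0.6,-1.46]
    - [0.96,-0.6,-1.46]
    - [0.96,-0.6,-1.46]
    - [0.96,-0.6,-1.46]
    - [0.96,-0.6,-1.46]
    - [0.96,-0.6,-1.46]
    - [0.96,-0.6,-1.46]
    - [0.96,-0.6,-1.46]
    - [0.96,-0.6,-1.46]
    - [0.96,-0.6,-1.46]
    - [0.96,-0.6,-1.46]
    - [0.96,-0.6,-1.46]
  rotation:
    - [0.58,1.88,5.14]
    - [0.58,1.88,5.14]
    - [0.58,1.88,5.14]
    - [0.58,1.88,5.14]
    - [0.58,1.88,5.14]
    - [0.58,1.88,5.14]
    - [0.58,1.88,5.14]
    - [0.58,1.88,5.14]
    - [0.58,1.88,5.14]
    - [0.58,1.88,5.14]
    - [0.58,1.88,5.14]
    - [0.58,1.88,5.14]
  grip: [1,1,1,1,1,1,1,1,1,1,1,1]

```text
clock: 18.18
ee_pos: [0.3761, -0.1971, 0.3285]
eef_rot: [[0.907, 0.42, 0.002], [0.42, -0.907, 0.003], [0.004, -0.002, -1.0]]
ft_force: [0.3, 0.4, -0.2]
grip_width: 0.005
gripper_force: 0.0
```

Run:
```python
from path import *
from h import *
k=st();print(np.round(k,1),env.read_state()["clock"])
im=env.snapshot("wrist");cv2.imwrite("pics/w4.png",im)
# red grip from wrist + top + scene, triangulated
rays=[]
for c in("wrist","top","scene"):
    im=env.snapshot(c);h=cv2.cvtColor(im,cv2.COLOR_BGR2HSV);m=(((h[...,0]<6)|(h[...,0]>175))&(h[...,1]>170)).astype(np.uint8)
    n,_,stt,cc=cv2.connectedComponentsWithStats(m)
    for i in np.argsort(-stt[1:,4])[:2]+1: print(c,cc[i],stt[i],[atz(c,cc[i],z) for z in(.258,.29)])
    print("expected grip mid",proj(c,[.482,.007,.258]),proj(c,[.482,.007,.29]))
    print([(d["xy"],round(d["conf"],2)) for d in env.find_in("lever_grip",c)[:2]])
k1,a1=seg(k,tcp(-.5,.03,z=.33),Rz(38,0),10);k1,a1=seg(k1,tcp(-.5,.02),Rz(38,0),6,a1)
```

```text
[ 10.9   5.3  10.2 120.9  -1.4  53.9 -43.2] 18.1833
wrist [101.345  13.7  ] [ 74   0  50  29 906] [array([ 0.476, -0.   ,  0.258]), array([ 0.472, -0.022,  0.29 ])]
wrist [380.09   84.848] [372  78  18  14 145] [array([ 0.513, -0.245,  0.258]), array([ 0.505, -0.234,  0.29 ])]
expected grip mid [98.284  5.7  ] [79.73  -4.344]
[([127.3, 12.0], 0.67)]
top [252.292 180.208] [250 178   5   6  24] [array([0.481, 0.006, 0.258]), array([0.478, 0.006, 0.29 ])]
top [326.444 167.222] [325 166   5   3   9] [array([ 0.537, -0.27 ,  0.258]), array([ 0.533, -0.264,  0.29 ])]
expected grip mid [252.034 179.923] [251.959 179.116]
[([272.3, 168.7], 0.49)]
scene [244.19  165.785] [242 157   5  19  79] [array([0.481, 0.003, 0.258]), array([0.527, 0.041, 0.29 ])]
scene [468.  338.5] [468 338   1   2   2] [array([0.744, 0.72 , 0.258]), array([0.776, 0.721, 0.29 ])]
expected grip mid [245.076 166.223] [244.729 156.799]
[([227.6, 179.0], 0.56)]
10 [1.46, -1.2, -0.01] [-0.01, -0.02, -1.31] -> [0.441, -0.02, 0.33] closer [-0.099, 0.142] [-4.0, 7.0, -1.0, 119.0, 0.0, 55.0, -57.0] err 0.0 0.0 maxstep 1.5
6 [0.16, -0.01, 1.41] [0.0, -0.0, -0.01] -> [0.448, -0.014, 0.245] closer [-0.091, 0.147] [-5.0, 13.0, -1.0, 125.0, 0.0, 42.0, -58.0] err 0.0 0.0 maxstep 2.1
```

Call:
step_arm:
  travel:
    - [1.46,-1.2,0]
    - [1.46,-1.2,0]
    - [1.46,-1.2,0]
    - [1.46,-1.2,0]
    - [1.46,-1.2,0]
    - [1.46,-1.2,0]
    - [1.46,-1.2,0]
    - [1.46,-1.2,0]
    - [1.46,-1.2,0]
    - [1.46,-1.2,0]
  rotation:
    - [0,0,-1.31]
    - [0,0,-1.31]
    - [0,0,-1.31]
    - [0,0,-1.31]
    - [0,0,-1.31]
    - [0,0,-1.31]
    - [0,0,-1.31]
    - [0,0,-1.31]
    - [0,0,-1.31]
    - [0,0,-1.31]
  grip: [1,1,1,1,1,1,1,1,1,1]

```text
clock: 19.37
ee_pos: [0.4394, -0.0197, 0.327]
eef_rot: [[0.785, 0.62, -0.001], [0.62, -0.785, 0.001], [-0.0, -0.001, -1.0]]
ft_force: [0.2, -0.4, -0.2]
grip_width: -0.001
gripper_force: 0.0
```

Call:
step_arm:
  travel:
    - [0.16,0,1.41]
    - [0.16,0,1.41]
    - [0.16,0,1.41]
    - [0.16,0,1.41]
    - [0.16,0,1.41]
    - [0.16,0,1.41]
    - [0,0,0]
  rotation:
    - [0,0,0]
    - [0,0,0]
    - [0,0,0]
    - [0,0,0]
    - [0,0,0]
    - [0,0,0]
    - [0,0,0]
  grip: [1,1,1,1,1,1,1]

```text
clock: 19.95
ee_pos: [0.4457, -0.0144, 0.2405]
eef_rot: [[0.785, 0.619, -0.004], [0.619, -0.785, 0.001], [-0.003, -0.003, -1.0]]
ft_force: [-0.1, 0.0, -0.1]
grip_width: 0.004
gripper_force: 0.0
```

Run:
```python
from path import *
from h import *
s=env.read_state();k=st();print(np.round(k,1),s["clock"],s["ee_pos"],s["ft_force"])
im=env.snapshot("wrist");cv2.imwrite("pics/w5.png",im)
k1=k;a1=None
for al in(-.45,-.25,0,.2,.4):k1,a1=seg(k1,tcp(al),Rz(yaw(al),0),8 if al>-.4 else 5,a1)
```

```text
[ -4.4  13.6  -1.2 125.1   0.3  41.5 -57.5] 19.95 [ 0.446 -0.014  0.241] [-0.084  0.032 -0.098]
5 [0.57, -0.02, -0.1] [-0.04, 0.03, 0.54] -> [0.468, 0.003, 0.245] closer [-0.068, 0.16] [-7.0, 15.0, -1.0, 122.0, 0.0, 43.0, -62.0] err 0.0 0.0 maxstep 1.0
8 [0.35, -0.04, 0.0] [0.0, 0.0, 1.43] -> [0.491, 0.02, 0.245] closer [-0.043, 0.173] [-10.0, 16.0, 2.0, 120.0, -1.0, 44.0, -74.0] err 0.0 0.0 maxstep 1.6
8 [0.44, -0.06, 0.0] [0.0, 0.0, 1.79] -> [0.523, 0.036, 0.245] closer [-0.009, 0.183] [-14.0, 19.0, 5.0, 116.0, -2.0, 45.0, -88.0] err 0.0 0.0 maxstep 1.8
8 [0.35, -0.04, 0.0] [0.0, 0.0, 1.43] -> [0.55, 0.041, 0.245] closer [0.02, 0.184] [-16.0, 21.0, 8.0, 113.0, -4.0, 46.0, -98.0] err 0.0 0.0 maxstep 1.3
8 [0.35, -0.05, 0.0] [0.0, 0.0, 1.44] -> [0.579, 0.042, 0.245] closer [0.047, 0.18] [-18.0, 23.0, 11.0, 110.0, -6.0, 48.0, -107.0] err 0.0 0.0 maxstep 1.2
```

View pics/w5.png

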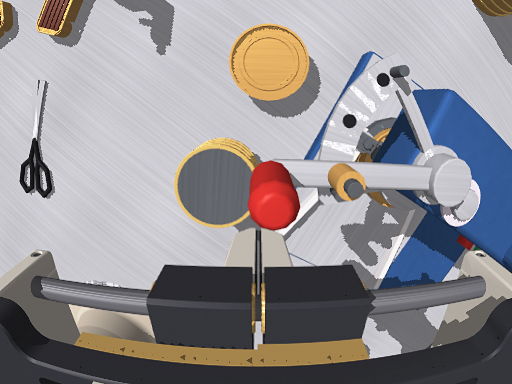

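The wrist picture shows the closed fingertips at (258,230) just behind the red grip at (275,195). The plunger on the lever arm at (347,180) is clear to the right. I push along the arc.

Call:
step_arm:
  travel:
    - [0.57,0,-0.1]
    - [0.57,0,-0.1]
    - [0.57,0,-0.1]
    - [0.57,0,-0.1]
    - [0.57,0,-0.1]
    - [0.35,-0.04,0]
    - [0.35,-0.04,0]
    - [0.35,-0.04,0]
    - [0.35,-0.04,0]
  rotation:
    - [0,0,0.5]
    - [0,0,0.5]
    - [0,0,0.5]
    - [0,0,0.5]
    - [0,0,0.5]
    - [0,0,1.43]
    - [0,0,1.43]
    - [0,0,1.43]
    - [0,0,1.43]
  grip: [1,1,1,1,1,1,1,1,1]

```text
clock: 20.75
ee_pos: [0.4809, 0.0123, 0.2489]
eef_rot: [[0.867, 0.498, 0.001], [0.498, -0.867, 0.001], [0.002, -0.001, -1.0]]
ft_force: [-0.1, -0.0, -0.5]
grip_width: 0.006
gripper_force: 0.1
```

Call:
step_arm:
  travel:
    - [0.35,-0.04,0]
    - [0.35,-0.04,0]
    - [0.35,-0.04,0]
    - [0.35,-0.04,0]
    - [0.44,-0.06,0]
    - [0.44,-0.06,0]
    - [0.44,-0.06,0]
    - [0.44,-0.06,0]
  rotation:
    - [0,0,1.43]
    - [0,0,1.43]
    - [0,0,1.43]
    - [0,0,1.43]
    - [0,0,1.79]
    - [0,0,1.79]
    - [0,0,1.79]
    - [0,0,1.79]
  grip: [1,1,1,1,1,1,1,1]

```text
clock: 21.42
ee_pos: [0.5086, 0.0293, 0.2492]
eef_rot: [[0.956, 0.293, 0.002], [0.293, -0.956, 0.002], [0.003, -0.001, -1.0]]
ft_force: [0.6, -0.9, -1.2]
grip_width: 0.005
gripper_force: 0.0
```

Run:
```python
from path import *
s=env.read_state();k=st();print(np.round(k,1),s["clock"],s["ee_pos"],s["ft_force"],tcp(-.12))
im=env.snapshot("wrist");h=__import__("cv2").cvtColor(im,40);m=(((h[...,0]<6)|(h[...,0]>175))&(h[...,1]>170));ys,xs=np.nonzero(m);print("red",xs.mean(),ys.mean(),m.sum())
k1=k;a1=None
for al in(0,.2,.4):k1,a1=seg(k1,tcp(al),Rz(yaw(al),0),8 if al>0 else 4,a1)
```

```text
[-12.   17.3   3.1 117.8  -1.4  44.8 -81. ] 21.4167 [0.509 0.029 0.249] [ 0.629 -0.851 -1.19 ] [0.507 0.03  0.245]
red 273.4602662363856 216.69665187575634 2479
4 [0.37, -0.07, 0.1] [-0.02, -0.04, 1.8] -> [0.523, 0.036, 0.245] closer [-0.008, 0.183] [-14.0, 19.0, 5.0, 116.0, -2.0, 45.0, -88.0] err 0.0 0.0 maxstep 1.7
8 [0.35, -0.05, -0.0] [0.0, 0.0, 1.43] -> [0.551, 0.042, 0.245] closer [0.02, 0.184] [-16.0, 21.0, 8.0, 113.0, -4.0, 46.0, -98.0] err 0.0 0.0 maxstep 1.3
8 [0.35, -0.04, -0.0] [0.0, 0.0, 1.44] -> [0.579, 0.042, 0.245] closer [0.047, 0.179] [-18.0, 23.0, 11.0, 110.0, -6.0, 48.0, -107.0] err 0.0 0.0 maxstep 1.2
```

Call:
step_arm:
  travel:
    - [0.4,-0.06,0]
    - [0.4,-0.06,0]
    - [0.4,-0.06,0]
    - [0.4,-0.06,0]
    - [0.35,-0.05,0]
    - [0.35,-0.05,0]
    - [0.35,-0.05,0]
    - [0.35,-0.05,0]
  rotation:
    - [0,0,1.8]
    - [0,0,1.8]
    - [0,0,1.8]
    - [0,0,1.8]
    - [0,0,1.43]
    - [0,0,1.43]
    - [0,0,1.43]
    - [0,0,1.43]
  grip: [1,1,1,1,1,1,1,1]

```text
clock: 22.13
ee_pos: [0.5364, 0.0391, 0.2487]
eef_rot: [[0.997, 0.071, 0.001], [0.071, -0.997, 0.002], [0.001, -0.001, -1.0]]
ft_force: [-1.2, -0.4, 0.0]
grip_width: 0.006
gripper_force: 0.6
```

Call:
step_arm:
  travel:
    - [0.35,-0.05,0]
    - [0.35,-0.05,0]
    - [0.35,-0.05,0]
    - [0.35,-0.05,0]
    - [0.35,-0.04,0]
    - [0.35,-0.04,0]
    - [0.35,-0.04,0]
    - [0.35,-0.04,0]
  rotation:
    - [0,0,1.43]
    - [0,0,1.43]
    - [0,0,1.43]
    - [0,0,1.43]
    - [0,0,1.43]
    - [0,0,1.43]
    - [0,0,1.43]
    - [0,0,1.43]
  grip: [1,1,1,1,1,1,1,1]

```text
clock: 22.8
ee_pos: [0.5646, 0.042, 0.2484]
eef_rot: [[0.992, -0.129, 0.001], [-0.129, -0.992, 0.001], [0.001, -0.001, -1.0]]
ft_force: [0.0, 0.0, 0.2]
grip_width: 0.008
gripper_force: 0.0
```

Run:
```python
from path import *
from h import *
s=env.read_state();k=st();print(np.round(k,1),s["clock"],s["ee_pos"],s["ft_force"],tcp(.2))
for c in("wrist","top","scene"):
    im=env.snapshot(c);h=cv2.cvtColor(im,40);m=(((h[...,0]<6)|(h[...,0]>175))&(h[...,1]>170)).astype(np.uint8)
    n,_,stt,cc=cv2.connectedComponentsWithStats(m)
    for i in np.argsort(-stt[1:,4])[:2]+1: print(c,cc[i],stt[i,4],atz(c,cc[i],.27))
    for al in(-.05,.4):
        q=piv+.135*arm(al);q[2]=.27;print("exp",al,q,proj(c,q))
k1=k;a1=None
for al in(.4,):k1,a1=seg(k1,tcp(al),Rz(yaw(al),0),6,a1)
```

```text
[ -16.7   21.5    9.2  111.4   -4.7   47.4 -102.3] 22.8 [0.565 0.042 0.248] [0.019 0.006 0.223] [0.551 0.042 0.245]
wrist [277.692 216.632] 2500 [0.588 0.029 0.27 ]
wrist [  5. 239.] 1 [0.592 0.227 0.27 ]
exp -0.05 [0.536 0.033 0.27 ] [280.837 296.878]
exp 0.4 [0.597 0.032 0.27 ] [269.77  202.608]
top [326.2 167.6] 5 [ 0.534 -0.267  0.27 ]
top [ 79.75 159.25] 4 [0.541 0.657 0.27 ]
exp -0.05 [0.536 0.033 0.27 ] [245.528 164.917]
exp 0.4 [0.597 0.032 0.27 ] [246.069 148.941]
scene [227.407 183.907] 86 [0.607 0.046 0.27 ]
scene [486.5 377.5] 2 [0.816 0.765 0.27 ]
exp -0.05 [0.536 0.033 0.27 ] [240.038 172.361]
exp 0.4 [0.597 0.032 0.27 ] [226.314 180.889]
6 [0.22, -0.03, 0.05] [-0.01, -0.01, 0.95] -> [0.579, 0.042, 0.245] closer [0.048, 0.179] [-17.0, 23.0, 11.0, 110.0, -6.0, 48.0, -107.0] err 0.0 0.0 maxstep 0.8
```

Call:
step_arm:
  travel:
    - [0.22,-0.03,0]
    - [0.22,-0.03,0]
    - [0.22,-0.03,0]
    - [0.22,-0.03,0]
    - [0.22,-0.03,0]
  rotation:
    - [0,0,0.9]
    - [0,0,0.9]
    - [0,0,0.9]
    - [0,0,0.9]
    - [0,0,0.9]
  grip: [1,1,1,1,1]

```text
clock: 23.37
ee_pos: [0.5733, 0.042, 0.2483]
eef_rot: [[0.979, -0.205, -0.004], [-0.205, -0.979, 0.002], [-0.004, -0.001, -1.0]]
ft_force: [-15.1, -0.6, 10.8]
grip_width: 0.005
gripper_force: 7.0
```

Call:
step_arm:
  travel:
    - [0.15,0,0]
    - [0.15,0,0]
    - [0.15,0,0]
  rotation:
    - [0,0,0.5]
    - [0,0,0.5]
    - [0,0,0.5]
  grip: [1,1,1]

```text
clock: 23.62
ee_pos: [0.5737, 0.0423, 0.2482]
eef_rot: [[0.973, -0.23, -0.011], [-0.23, -0.973, 0.003], [-0.012, -0.001, -1.0]]
ft_force: [-27.3, 5.9, 19.6]
grip_width: 0.002
gripper_force: 14.4
```

Call:
step_arm:
  travel:
    - [-0.5,0,0]
    - [-1,0,0]
    - [-1,0,0]
    - [-1,0,0]
    - [-1,0,-1.5]
    - [-1,0,-1.5]
    - [-1,0,-1.5]
    - [-1,0,-1.5]
    - [0,0,0]
    - [0,0,0]
  rotation:
    - [0,0,0]
    - [0,0,0]
    - [0,0,0]
    - [0,0,0]
    - [0,0,0]
    - [0,0,0]
    - [0,0,0]
    - [0,0,0]
    - [0,0,0]
    - [0,0,0]
  grip: [1,1,1,1,1,1,1,1,1,1]

```text
clock: 24.45
ee_pos: [0.5064, 0.0582, 0.3091]
eef_rot: [[0.973, -0.229, 0.003], [-0.229, -0.973, 0.002], [0.002, -0.003, -1.0]]
ft_force: [0.1, -0.2, -0.3]
grip_width: 0.006
gripper_force: 0.0
```

Run:
```python
from path import *
from h import *
s=env.read_state();print(s["clock"],s["ee_pos"],s["ft_force"])
im=env.snapshot("scene");h=cv2.cvtColor(im,40);m=(((h[...,0]<6)|(h[...,0]>175))&(h[...,1]>170)).astype(np.uint8)
n,_,stt,cc=cv2.connectedComponentsWithStats(m)
i=np.argmax(stt[1:,4])+1; print(cc[i],stt[i],atz("scene",cc[i],.258))
q=piv+.135*arm(.4);q[2]=.258;print("exp",q,proj("scene",q))
cv2.imwrite("pics/fin.png",cv2.resize(im[130:265,120:290],None,fx=4,fy=4,interpolation=cv2.INTER_CUBIC))
```

```text
24.45 [0.506 0.058 0.309] [ 0.149 -0.23  -0.283]
[226.09  183.586] [223 174   7  20 111] [0.593 0.028 0.258]
exp [0.597 0.032 0.258] [226.551 184.555]
```

View pics/fin.png

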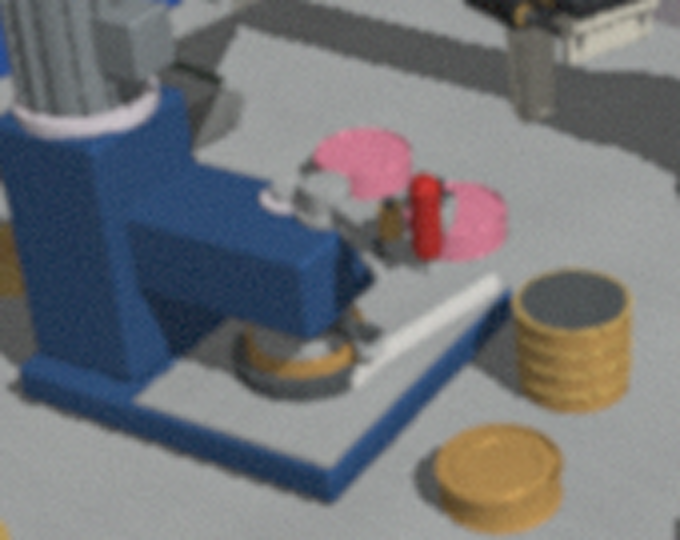

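The last picture shows the tin home at (300,355) with the chuck down in its rim. The lever grip at (425,215) lies within 6 mm of the expected second-stop place, and the arm is clear. I hand in.

```bash
python3 -c "
from station import env
print(env.hand_in())"
```

```text
the job is handed in; nothing more can be done
None
```

I pushed the tin home against the half-round stop, pushed the lever past its first click to its second stop and left it there with the arm clear, and handed the job in at about 24.5 s; the hand-in returned no verdict.

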